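# Pry up a bearing pedestal and pack it level

### The arm

A 6-joint arm with a two-finger parallel gripper is mounted at the origin on a cart in front of the work surface, level with it; the furniture and walls round the work are solid. World frame = base frame: x ahead of the robot, y to its left, z up, the work surface at z = 0. Lengths are in m, angles in degrees, forces in N, time in s.
With the tool pointing down it reaches from about 0.35 to 0.875 m from the base axis. Payload 4.2 kg.
Tool frame: the origin (TCP) lies midway between the tips of the shut fingers; the grasp point (between the pads) lies 19 mm behind it; z points along the fingers, y is the line along which they close (so a half turn about z gives the same grasp; the last joint's range is limited). The gripper opens to 87 mm and grips with 3 to 60 N. Pads are 19 mm wide; open, the fingers measure 117 mm over their backs; the gripper's body (75 mm by 190 mm) begins 51 mm behind the grasp point.
Start: joints at [91.937, 22.042, 0.453, 0, -68.411, -14.817], TCP at [0.139, 0.609, 0.223] pointing down, gripper open.
Joint ranges: [-179.83, 179.83], [-69.29, 118.12], [-61.27, 80.66], [-181.25, 117.63], [-171.15, -9.14], [-177.46, 177.46]. Speed limits (degrees/s): [159.86, 159.86, 180, 180, 180, 180].

### API

Orientations are given as a 3x3 rotation matrix whose columns are the frame's x, y, z axes.
In Python, from station import r, eyes, job, telemetry gives the robot as it stands (r), with the cameras (eyes), the job (job) and the readings (telemetry).
- The arm moves only by the shell command python3 steer.py 'ROWS'. ROWS is a JSON list of rows, 1 to 8 of them, each of 7 numbers: the opening from 0.0 (shut) to 1.0 (fully open), then dx, dy, dz in m, then a rotation vector rx, ry, rz in degrees; each row is the pose to reach, as a shift and turn from the pose commanded when the command began, along the tool's axes at that moment; what a row does not reach only later rows make up. A row lasts 1/10 s, in which the tool goes at most 0.05 m and 8.59 degrees, less where a joint would pass 70% of its speed; a pose out of reach is approached as far as the arm can. The fingers move at their own pace and stop on an object; the grip force is fixed at half the most. Time passes only in rows, so rows that do not move let the fingers close. It prints the time, the measured TCP pose, the force, the opening and the grip force at its end.
- telemetry.sense(): the state, without advancing time (a new reading comes with each control period).
- eyes.capture(name): name is "side" or "top"; returns a dict with "pixels" (420x560x3 uint8, red, green, blue), "z_map" (420x560 float32, m along the optical axis (not along the pixel's ray), 0 where there is no reading), "K" (3x3 intrinsics, pixels), "world_from_camera" (4x4, takes a point from camera to world coordinates). Camera axes: x right, y up, looking along -z (the intrinsics and any distortion apply to the point x, -y, -z); pixel columns grow to the right and rows downward; lengths in m; the calibration is good to about 2 mm. A picture is of the moment at which its call begins.
- job.finish_job(): hands the job in; it is judged then, once.
The state is a dict: "time_s": time; "joints": joint angles; "joint_velocities": joint speeds; "effort": joint torques, N m; "tcp_pos": TCP position; "ee_rot": TCP orientation; "wrist_force": force on the tool from outside, world axes, zero at the start; "moment": the same for the moment, N m; "gripper_width": opening from 0.0 (shut) to 1.0 (fully open); "gripper_force": force on a finger pad.
Only numpy, scipy, OpenCV 4.12 (cv2) and the standard library are available. Lean on these libraries where they do the work, as an engineer would, in place of code of your own. Each camera call takes 0.05 s, during which the arm holds its last target. There are 200 camera calls.

### The job

The heavy bearing pedestal has lost its feet on one side and leans down to that side. Lever that edge up with the pry bar over the fulcrum block, park the bar's handle under the keeper hook so that it holds the edge up by itself, and slip the wood offcut under the raised edge beside the bar until you feel it butt against the cast web hidden beneath the slab. Then unhook the bar, let the pedestal down so that it stands level on the offcut where it was, and lay the bar flat on the bench clear of everything; keep the gripper itself off the pedestal and leave the jar, tape roll and padlock alone.

Things in the scene. Friction and masses are not known exactly. Their poses are not given: they have to be found in the camera images.
- pedestal: Grey cast bearing pedestal, loose, 2.5 to 4 kg, slab 144 (x) x 150 (y) x 16 mm, 112 mm high. Origin 23 mm below the slab's underside centre; +x points away from the broken edge. Foot strip 23 mm high at the +x end (x 52 to 72). At the -x end only two stubs under the corners (|y| 60 to 74 mm, 15 mm high): it leans 0.066 rad to -x; z is vertical when level. Rest of that edge open underneath.
- lip (a point): Middle of the pedestal's broken lower edge, on the slab's underside (pedestal x -72, y 0, z 23 mm). Height about 15 mm at the start, 23 mm when level, about 29 mm with the bar parked under the keeper.
- pry_bar: Flat steel pry bar, loose, 294 x 20 x 10 mm, 0.35 kg, flat at the right. Origin at the middle of its underside; +x points along it to the tip (x 147). From x 100 to 147 mm it is only 5 mm thick, flush with the underside. Levering takes about 10 N at the handle. Beware the red jack between it and the fulcrum (world x over 0.60, y -0.33 to 0.01, 0.14 high): turn the bar above it.
- fulcrum: Steel block fixed to the bench, 36 (x) x 30 (y) mm, rounded ridge (radius 9 mm) along y on top, crest 24 mm above the bench. Origin under its centre; +x points at the pedestal's broken edge, about 70 mm away and parallel to the ridge. The pedestal's middle lies about 39 mm, the offcut's start about 68 mm to the +y side.
- keeper: Steel hook fixed about 165 mm behind the fulcrum (its -x side), frame parallel to it. Origin at bench height below the middle of the parked bar. Post at y -26 to -14 mm; arm 16 mm wide (x), y -26 to +8, underside 34, top 44 mm above the bench. Open on +y: swing the pressed-down handle in from there. Tip 20 mm under the edge and bar level on the ridge: its top bears up on the arm.
- offcut: Sawn wood offcut (the packing), loose, 46 (x) x 110 (y) x 23 mm, 0.07 kg, origin at the middle of its underside, long side along y. It starts lying just short of the broken edge. Slid in square to the edge, it meets a hidden cross web (|y| up to 54 mm, too low to pass) 32 to 58 mm behind the edge: stop there, 5 to 10 N is plenty; more than about 15 N may shift the pedestal.
- jar: Glass jar of screws, 69 mm across, 84 mm high, a bystander behind the pedestal; origin under its centre.
- tape_roll: Roll of black tape, 53 mm across, 19 mm high, a bystander; origin under its centre.
- padlock: Brass padlock lying flat, 70 x 45 x 18 mm, a bystander; origin under its centre.

How it is judged:
By the outcome, as a careful person would: the job done as asked, in the order asked, and still so for the second after the job is handed in, with the robot touching nothing.
It also fails if it takes over 72 s, if anything falls off the work surface, if the arm or the gripper's body presses on something with over 40 N, if the wrist force passes 120 N, or if a joint passes its speed limit or range.

## Working session

There is one attempt and no reset: what is moved stays moved. The work goes in short steps, Python scripts to look and compute and a shell command to move; the robot and the scene stay as the last step left them, time stands still between calls to the robot, and variables do not carry over. Pictures are saved under pics/ and viewed, at most 10 in all, crops included, and the job is handed in when it is done.

```bash
ls; mkdir -p pics; cat > h.py <<'E'
import numpy as np, cv2
from station import r, eyes, job, telemetry
def cap(n):
    c=eyes.capture(n); return c
def cloud(c):
    z=c["z_map"]; K=c["K"]; v,u=np.mgrid[0:z.shape[0],0:z.shape[1]]
    x=(u-K[0,2])/K[0,0]*z; y=(v-K[1,2])/K[1,1]*z
    P=np.stack([x,-y,-z,np.ones_like(z)],-1)@np.array(c["world_from_camera"]).T
    P=P[...,:3].copy(); P[z==0]=np.nan; return P
E
python3 - <<'E'
from h import *
s=telemetry.sense(); print({k:np.round(v,3).tolist() for k,v in s.items()})
for n in("top","side"):
    c=cap(n); cv2.imwrite(f"pics/{n}0.png",c["pixels"][...,::-1]); np.save(f"{n}0.npy",cloud(c)); print(c["K"],c["world_from_camera"],c.keys())
E
```

```text
pics
station.py
steer.py
{'time_s': 0.0, 'joints': [91.936, 22.093, 0.379, -0.029, -68.412, -14.814], 'joint_velocities': [-0.076, -0.019, -0.009, 0.082, 0.103, 0.023], 'effort': [0.001, -39.066, 18.741, 4.22, 0.011, -0.0], 'tcp_pos': [0.139, 0.609, 0.221], 'ee_rot': [[0.975, -0.223, -0.0], [-0.223, -0.975, -0.002], [0.0, 0.002, -1.0]], 'wrist_force': [0.044, -0.881, 0.308], 'moment': [-0.016, -0.05, -0.002], 'gripper_force': 0.0, 'gripper_width': 0.995}
[[435.90490467   0.         276.32142817]
 [  0.         435.90490467 211.75935284]
 [  0.           0.           1.        ]] [[-0.01616898  0.9986366  -0.0496337   0.50296588]
 [-0.99982336 -0.01567259  0.01037414 -0.15364812]
 [ 0.00958211  0.04979267  0.99871361  1.04858339]
 [ 0.          0.          0.          1.        ]] dict_keys(['pixels', 'z_map', 'K', 'world_from_camera'])
[[539.83289744   0.         278.40334464]
 [  0.         539.83289744 210.9320708 ]
 [  0.           0.           1.        ]] [[-0.99970241  0.02069    -0.01292343  0.56615212]
 [-0.02330393 -0.65335576  0.75669226  0.76770165]
 [ 0.00721237  0.75676824  0.65364349  0.81311416]
 [ 0.          0.          0.          1.        ]] dict_keys(['pixels', 'z_map', 'K', 'world_from_camera'])
```

View pics/top0.png

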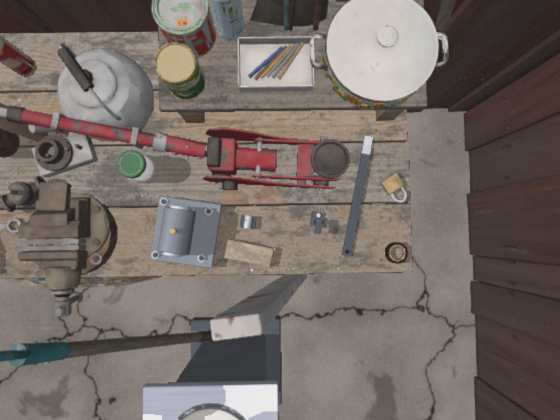

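View pics/side0.png

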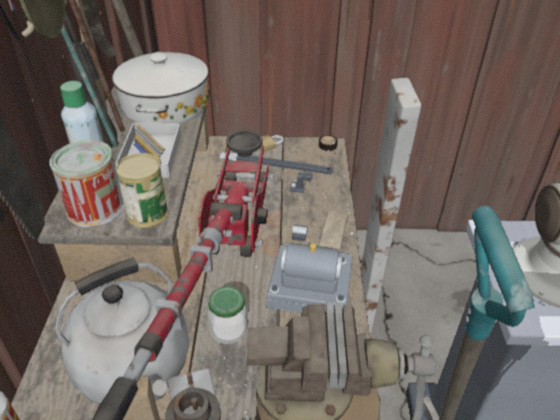

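The top view has image up = +x and right = -y. It shows the pedestal at (187,232), fulcrum at (248,222), offcut at (249,252), keeper at (318,222) and the bar running from (368,140) to (347,253). The jar is at (132,165), the padlock at (393,185) and the tape at (397,252). Next I'll measure them.

```bash
python3 - <<'E'
from h import *
P=np.load("top0.npy"); im=cv2.imread("pics/top0.png")
bench=P[262:270,300:330].reshape(-1,3); print("bench z",np.nanmean(bench,0),np.nanstd(bench[:,2]))
def rect(name,u0,v0,u1,v1,zl,zh):
    Q=P[v0:v1,u0:u1].reshape(-1,3); Q=Q[(Q[:,2]>zl)&(Q[:,2]<zh)]
    (cx,cy),(w,h),a=cv2.minAreaRect((Q[:,:2]*1000).astype(np.float32))
    print(name,len(Q),"c",round(cx,1),round(cy,1),"wh",round(w,1),round(h,1),"a",round(a,1),"mean",(Q.mean(0)*1000).round(1),"zpct",(np.percentile(Q[:,2],[5,50,95])*1000).round(1))
    return Q
B=rect("bar",335,133,380,260,.004,.03)
d=B[:,:2]-B[:,:2].mean(0); w=np.linalg.eigh(d.T@d)[1][:,1]; w*=np.sign(w[0]); t=d@w
print("axis",w,np.degrees(np.arctan2(w[1],w[0])),t.min(),t.max())
for a in np.arange(-.15,.15,.02):
    m=(t>a)&(t<a+.02); print(round(a,2),m.sum(),(B[m].mean(0)*1000).round(1) if m.any() else "")
rect("offcut",220,236,278,270,.012,.035)
rect("fulc",236,210,260,233,.006,.04)
rect("fulctop",236,210,260,233,.019,.04)
rect("keep",305,205,330,238,.006,.06)
rect("keeptop",305,205,330,238,.034,.06)
rect("ped slab",148,192,222,270,.02,.05)
rect("ped all",148,192,222,270,.015,.2)
c=cv2.resize(im[190:280,140:400],None,fx=3,fy=3,interpolation=cv2.INTER_CUBIC); cv2.imwrite("pics/crop1.png",c)
E
```

```text
bench z [ 4.24752243e-01 -2.53817397e-01  1.16120956e-04] 0.00198860595954882
bar 1153 c 590.6 -359.2 wh 105.9 304.4 a 88.7 mean [ 585.3 -358.2    9.4] zpct [ 4.5  9.8 13.1]
axis [ 0.98125667 -0.19270535] -11.110707812036264 -0.15308429983127797 0.15399236208483938
-0.15 46 [ 452.4 -331.3    8.9]
-0.13 82 [ 466.8 -336.6    9.7]
-0.11 81 [ 486.8 -340.9    9.8]
-0.09 88 [ 507.2 -341.8    9.3]
-0.07 82 [ 526.6 -346.9    9.9]
-0.05 84 [ 546.5 -348.2    9.6]
-0.03 81 [ 565.3 -355.3   10. ]
-0.01 77 [ 585.1 -355.4    9.6]
0.01 83 [ 604.9 -361.2    9.5]
0.03 80 [ 624.5 -365.9    9.5]
0.05 78 [ 644.  -370.5    9.8]
0.07 76 [ 663.9 -374.4    9.9]
0.09 75 [ 683.2 -378.4    9.8]
0.11 73 [ 702.4 -382.9    8.3]
0.13 54 [ 723.6 -384.9    6.4]
offcut 893 c 459.3 -97.6 wh 109.2 45.0 a 77.4 mean [459.4 -97.7  22.9] zpct [19.9 23.  26. ]
fulc 194 c 532.7 -96.1 wh 35.6 30.0 a 82.0 mean [532.6 -96.4  18.7] zpct [13.1 17.8 25.3]
fulctop 88 c 532.7 -95.3 wh 22.3 30.6 a 67.6 mean [533.1 -96.6  22.8] zpct [19.9 22.7 26.7]
keep 205 c 531.5 -263.4 wh 38.4 66.2 a 77.5 mean [ 529.5 -261.1   26.9] zpct [ 6.3 39.9 46.4]
keeptop 105 c 519.7 -260.4 wh 16.1 33.9 a 82.0 mean [ 519.4 -260.1   44.3] zpct [40.9 44.3 47.2]
ped slab 2508 c 511.5 47.3 wh 144.6 150.1 a 80.8 mean [509.7  33.5  35.2] zpct [29.4 34.5 42.3]
ped all 4049 c 511.5 47.3 wh 144.6 150.1 a 80.8 mean [511.   41.4  59.8] zpct [ 30.2  38.9 109.3]
```

View pics/crop1.png

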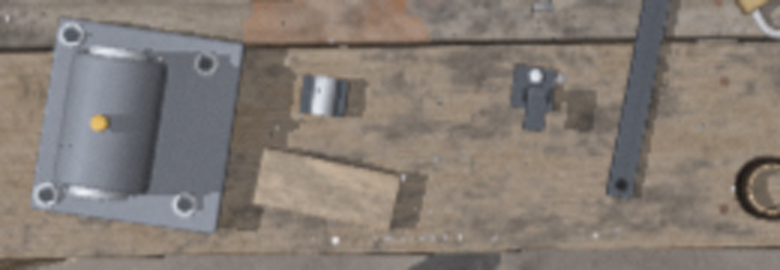

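The crop shows the broken slab edge at crop x≈230, the fulcrum at (325,96) and the keeper arm at (535,105), pointing towards the robot. The bar's thin tip is its far end, and the offcut's long side points at the pedestal. The measured sizes match the ones given. Next I'll check the gripper body's clearance to the jack and refine the angles.

```bash
python3 - <<'E'
from h import *
A=np.concatenate([np.load("top0.npy").reshape(-1,3),np.load("side0.npy").reshape(-1,3)])
A=A[np.isfinite(A).all(1)]
print("jack max z; rows x from .56; cols y")
ys=np.arange(-.36,.06,.03)
print("      ",(ys*1000).astype(int))
for x in np.arange(.56,.70,.01):
    print(round(x,2),[int(1000*max(0,np.percentile(q,98))) if len(q:=A[(A[:,0]>=x)&(A[:,0]<x+.01)&(A[:,1]>=y)&(A[:,1]<y+.03)][:,2]) else -1 for y in ys])
P=np.load("top0.npy")
# bar edges
B=P[133:260,335:380].reshape(-1,3); B=B[(B[:,2]>.006)&(B[:,2]<.03)]
w=np.array([.9813,-.1927]);n=np.array([.1927,.9813]);c=np.array([.5883,-.3588])
d=B[:,:2]-c; k=abs(d@n)<.013; d=d[k]; t=d@w; s=d@n
print("bar t",np.percentile(t,[.2,99.8]),"s",np.percentile(s,[1,50,99]),"slope",np.polyfit(t,s,1))
# handle: vertical board clutter; ped broken edge
S=P[192:270,148:225].reshape(-1,3); S=S[(S[:,2]>.02)&(S[:,2]<.05)]
th=np.radians(81.3); X=np.array([np.cos(th),np.sin(th)]);Y=np.array([-X[1],X[0]])
f=np.array([.5327,-.0961]); a=(S[:,:2]-f)@X; b=(S[:,:2]-f)@Y
e=[(bb+.005,a[(b>=bb)&(b<bb+.01)].min()) for bb in np.arange(-.03,.105,.01) if ((b>=bb)&(b<bb+.01)).any()]
print("edge",np.round(e,4).tolist(),np.polyfit(*np.array(e[1:-1]).T,1)); print("b range",np.percentile(b,[.5,99.5]))
m=(a<.09)&(a>.075)
print("slab top z near edge",np.median(S[m][:,2]))
for nm,(u0,v0,u1,v1,zl,zh) in dict(off=(220,236,278,270,.012,.035),fu=(236,210,260,233,.006,.04),ft=(236,210,260,233,.020,.04),kt=(305,205,330,238,.034,.06)).items():
    Q=P[v0:v1,u0:u1].reshape(-1,3);Q=Q[(Q[:,2]>zl)&(Q[:,2]<zh)];q=np.c_[(Q[:,:2]-f)@X,(Q[:,:2]-f)@Y]
    print(nm,np.percentile(q,[1,99],axis=0).round(4).tolist())
E
```

```text
jack max z; rows x from .56; cols y
       [-360 -329 -299 -269 -239 -209 -179 -149 -119  -89  -59  -29    0   30]
0.56 [13, 4, 4, 4, 4, 3, 3, 4, 3, 3, 32, 39, 37, 107]
0.57 [13, 3, 3, 3, 3, 2, 3, 3, 4, 3, 31, 35, 37, 39]
0.58 [12, 4, 3, 3, 4, 5, 4, 4, 4, 4, 5, 4, 37, 39]
0.59 [14, 4, 37, 37, 4, 4, 4, 4, 5, 4, 4, 3, 3, 3]
0.6 [13, 4, 48, 42, 4, 4, 4, 4, 4, 102, 103, 4, 4, 4]
0.61 [13, 7, 99, 53, 58, 61, 72, 90, 90, 104, 103, 40, 4, 5]
0.62 [13, 127, 128, 128, 97, 96, 94, 96, 115, 126, 128, 119, 4, 4]
0.63 [8, 128, 128, 128, 93, 97, 94, 93, 92, 74, 127, 119, 81, 4]
0.64 [14, 128, 121, 128, 92, 89, 78, 84, 83, 110, 119, 109, 3, 3]
0.65 [9, 128, 121, 127, 127, 66, 87, 86, 84, 111, 137, 138, 3, 4]
0.66 [4, 128, 120, 126, 127, 87, 90, 91, 89, 111, 138, 137, 133, 122]
0.67 [2, 128, 121, 128, 126, 87, 90, 91, 91, 113, 139, 144, 148, 149]
0.68 [4, 128, 121, 128, 123, 88, 88, 88, 89, 112, 138, 146, 153, 157]
0.69 [3, 127, 129, 128, 91, 84, 81, 85, 85, 113, 139, 144, 152, 160]
bar t [-0.14189212  0.14644259] s [-0.01133915  0.00039093  0.01202878] slope [-0.02285093  0.00024327]
edge [[-0.025, 0.0661], [-0.015, 0.0663], [-0.005, 0.0668], [0.005, 0.0662], [0.015, 0.067], [0.025, 0.0662], [0.035, 0.0662], [0.045, 0.0669], [0.055, 0.0666], [0.065, 0.0668], [0.075, 0.067], [0.085, 0.067], [0.095, 0.067], [0.105, 0.0674]] [0.00573505 0.06644233]
b range [-0.03186988  0.11699362]
slab top z near edge 0.032293732252898666
off [[-0.066, 0.0485], [0.0406, 0.0957]]
fu [[-0.0175, -0.0146], [0.0174, 0.0146]]
ft [[-0.0077, -0.0147], [0.0085, 0.014]]
kt [[-0.1723, -0.028], [-0.1564, 0.0046]]
```

Geometry agrees with the brief: edge direction about 81.1°, lip about 67.5 mm from the ridge, keeper at -164 mm. Before the long transfer I'll check which tall obstacles lie along the path, such as the white post.

```bash
python3 - <<'E'
from h import *
A=np.concatenate([np.load("top0.npy").reshape(-1,3),np.load("side0.npy").reshape(-1,3)])
A=A[np.isfinite(A).all(1)]
ys=np.arange(-.55,.75,.1)
print("max z mm; y0:",(ys*100).round().astype(int))
for x in np.arange(0.0,.75,.05):
    print(round(x,2),[int(1000*np.percentile(q,99)) if len(q:=A[(A[:,0]>=x)&(A[:,0]<x+.05)&(A[:,1]>=y)&(A[:,1]<y+.1)][:,2])>3 else None for y in ys])
P=np.load("top0.npy")
for uv in [(240,327),(220,325),(260,320),(300,280),(200,345)]: print(uv,P[uv[1],uv[0]].round(3))
S=np.load("side0.npy")
for uv in [(405,100),(385,200),(375,300)]: print("s",uv,S[uv[1],uv[0]].round(3))
E
```

```text
max z mm; y0: [-55 -45 -35 -25 -15  -5   5  15  25  35  45  55  65]
0.0 [-788, -788, -788, 2, 17, 91, 33, -694, -789, -789, -788, -790, -793]
0.05 [-787, -788, -789, 3, 14, 211, 137, 3, -789, -788, -790, -791, -790]
0.1 [-788, -788, -789, 3, 3, 3, 3, 3, -788, -789, -790, -788, -788]
0.15 [-788, -789, -790, -18, 0, 0, -4, -3, -789, -786, -788, -788, -790]
0.2 [-787, -789, -789, -790, -790, -788, -188, 59, -789, -789, -790, -789, -790]
0.25 [-786, -788, -788, -788, -789, -788, -785, 145, 277, 364, -789, -789, -791]
0.3 [-790, -788, -477, 233, 359, -789, -790, -791, 400, 385, -793, -788, None]
0.35 [None, None, -512, 225, 360, 351, None, -139, 155, -114, -96, None, None]
0.4 [22, 20, 5, 5, 26, 38, 39, 49, 144, 44, 5, None, None]
0.45 [21, 21, 13, 21, 26, 105, 111, 175, 176, 175, 5, None, None]
0.5 [5, 12, 46, 15, 25, 109, 121, 174, 174, 173, 11, None, None]
0.55 [15, 16, 33, 5, 5, 108, 109, 128, 170, 66, 49, None, None]
0.6 [21, 21, 128, 126, 125, 124, 85, 86, 156, 90, 34, None, None]
0.65 [5, 13, 128, 127, 112, 155, 172, 90, 77, 78, 23, None, None]
0.7 [5, 245, 128, 96, 127, 152, 175, 195, 218, 230, 231, None, None]
(240, 327) [ 0.358 -0.101  0.357]
(220, 325) [ 0.36  -0.069  0.352]
(260, 320) [ 0.368 -0.133  0.359]
(300, 280) [ 0.343 -0.246 -0.446]
(200, 345) [ 0.108  0.111 -0.538]
s (405, 100) [ 0.364 -0.068  0.351]
s (385, 200) [ 0.364 -0.084  0.113]
s (375, 300) [ 0.331 -0.137 -0.264]
```

The post at (.36,-.10) is 0.36 m tall and the leaning handle near (.3,.3) is 0.40 m tall, so I'll cross high. I'll also push the offcut with closed fingers and the gripper body parallel to it, because gripping across it would foul the post.

```bash
cat > t.py <<'E'
# print state; optionally world target -> tool shift/turn:  t.py x y z [yaw_deg of tool x] [pitch nose..]
import sys; from h import *
s=telemetry.sense(); R=np.array(s["ee_rot"]); p=np.array(s["tcp_pos"])
open("log.txt","a").write(repr([list(s["joints"]),list(p),R.tolist()])+"\n")
print("t",round(s["time_s"],2),"j",np.round(s["joints"],1),"p",p.round(4),"yaw",round(np.degrees(np.arctan2(R[1,0],R[0,0])),2),"zax",R[:,2].round(3),"F",np.round(s["wrist_force"],1),"w",round(s["gripper_width"],3),"gf",round(s["gripper_force"],1))
if len(sys.argv)>3:
    a=[float(v) for v in sys.argv[1:]]; print("shift",(R.T@(np.array(a[:3])-p)).round(4),end=" ")
    if len(a)>3:
        from scipy.spatial.transform import Rotation as Q
        yaw=np.radians(a[3]); pit=np.radians(a[4]) if len(a)>4 else 0
        # tool: x axis at yaw tilted, pit>0 raises +x end; y horizontal
        X=np.array([np.cos(yaw)*np.cos(pit),np.sin(yaw)*np.cos(pit),np.sin(pit)]); Y=np.array([np.sin(yaw),-np.cos(yaw),0]); Z=np.cross(X,Y)
        print("turn",np.degrees(Q.from_matrix(R.T@np.c_[X,Y,Z]).as_rotvec()).round(2))
E
python3 t.py
python3 steer.py '[[1,0,0,-0.23,0,0,0],[1,0,0,-0.23,0,0,0],[1,0,0,-0.23,0,0,0],[1,0,0,-0.23,0,0,0],[1,0,0,-0.23,0,0,0]]'
python3 t.py
python3 steer.py '[[1,0.35,0.134,0,0,0,60],[1,0.35,0.134,0,0,0,60],[1,0.35,0.134,0,0,0,60],[1,0.35,0.134,0,0,0,60],[1,0.35,0.134,0,0,0,60],[1,0.35,0.134,0,0,0,60],[1,0.35,0.134,0,0,0,60],[1,0.35,0.134,0,0,0,60]]'
python3 t.py .59 0 .45 167
```

```text
t 0.1 j [ 91.9  22.1   0.4  -0.  -68.4 -14.8] p [0.1392 0.6087 0.2216] yaw -12.89 zax [-0.    -0.002 -1.   ] F [ 0.5 -0.3 -0.2] w 0.998 gf 0.0
time_s: 0.6
tcp_pos: [0.1397, 0.6093, 0.4571]
ee_rot: [[0.975, -0.223, 0.001], [-0.223, -0.975, 0.006], [-0.0, -0.006, -1.0]]
wrist_force: [-0.2, 0.3, 0.4]
gripper_width: 0.997
gripper_force: 0.0
t 0.6 j [ 91.9  19.3  28.8   0.1 -99.2 -14.8] p [0.1397 0.6093 0.4571] yaw -12.89 zax [ 0.001  0.006 -1.   ] F [-0.2  0.3  0.4] w 0.997 gf 0.0
time_s: 1.4
tcp_pos: [0.4531, 0.3981, 0.4519]
ee_rot: [[0.289, -0.957, -0.001], [-0.957, -0.289, -0.001], [0.001, 0.001, -1.0]]
wrist_force: [-0.3, 1.4, -0.3]
gripper_width: 0.996
gripper_force: 0.0
t 1.4 j [ 56.7  16.9  24.7   0.  -97.9 -39.9] p [0.4531 0.3981 0.4519] yaw -73.21 zax [-0.001 -0.001 -1.   ] F [-0.3  1.4 -0.3] w 0.996 gf 0.0
shift [ 0.4207 -0.0161  0.0023] turn [-3.0000e-02 -1.0000e-01  1.1979e+02]
```

```bash

python3 steer.py '[[1,0.4,-0.015,0,0,0,60],[1,0.4,-0.015,0,0,0,60],[1,0.4,-0.015,0,0,0,60],[1,0.4,-0.015,0,0,0,60],[1,0.4,-0.015,0,0,0,60],[1,0.4,-0.015,0,0,0,60],[1,0.4,-0.015,0,0,0,60],[1,0.4,-0.015,0,0,0,60]]' >/dev/null
python3 t.py .549 -.350 .20 168.2
python3 - <<'E'
import numpy as np
from scipy.optimize import least_squares
L=[eval(l) for l in open("log.txt")]
# r,z model incl. elbow offset
def f(p,out=False):
    a1,d1,L2,L3,e=p;res=[]
    for j,t,_ in L:
        q2=np.radians(j[1]);d=np.radians(j[1]-j[2])
        rr=a1+L2*np.sin(q2)+L3*np.cos(d)+e*np.sin(d); z=d1+L2*np.cos(q2)-L3*np.sin(d)+e*np.cos(d)
        res+=[rr-np.hypot(t[0],t[1]),z-t[2]]
    return np.array(res)
o=least_squares(lambda p:np.r_[f(p),1e-4*(p-[0,.2,.4,.4,0])],[0,.2,.4,.4,0]); print(o.x.round(3),f(o.x).round(4))
E
```

```text
t 2.2 j [ 18.   14.6  21.6  -0.  -97.  -61. ] p [0.5827 0.0211 0.4522] yaw -133.01 zax [-0.001  0.    -1.   ] F [0.6 0.5 0.6] w 1.003 gf 0.0
shift [ 0.2943 -0.2286  0.2522] turn [ 2.000e-02 -4.000e-02  5.879e+01]
[ 0.02  -0.145  0.568  0.422 -0.004] [-0.     -0.     -0.0004 -0.0001  0.0008  0.     -0.0004  0.0001]
```

```bash

python3 steer.py '[[1,0.294,-0.229,0.18,0,0,58.8],[1,0.294,-0.229,0.18,0,0,58.8],[1,0.294,-0.229,0.18,0,0,58.8],[1,0.294,-0.229,0.18,0,0,58.8],[1,0.294,-0.229,0.18,0,0,58.8],[0.6,0.294,-0.229,0.18,0,0,58.8],[0.6,0.294,-0.229,0.18,0,0,58.8],[0.6,0.294,-0.229,0.18,0,0,58.8],[0.6,0.294,-0.229,0.18,0,0,58.8]]' >/dev/null || python3 steer.py '[[1,0.294,-0.229,0.18,0,0,58.8],[1,0.294,-0.229,0.18,0,0,58.8],[1,0.294,-0.229,0.18,0,0,58.8],[1,0.294,-0.229,0.18,0,0,58.8],[1,0.294,-0.229,0.18,0,0,58.8],[0.6,0.294,-0.229,0.18,0,0,58.8],[0.6,0.294,-0.229,0.18,0,0,58.8],[0.6,0.294,-0.229,0.18,0,0,58.8]]' >/dev/null
python3 t.py .549 -.350 .20 168.2
python3 - <<'E'
from h import *
c=cap("top"); cv2.imwrite("pics/top1.png",cv2.resize(c["pixels"][100:320,180:450,::-1],None,fx=2.5,fy=2.5))
E
```

```text
t 3.0 j [-17.2  22.5   8.9  -0.  -76.5 -84.6] p [ 0.5508 -0.3374  0.2772] yaw 168.2 zax [-0.001  0.001 -1.   ] F [ 0.4 -0.3 -0. ] w 0.81 gf 0.0
shift [-0.0009 -0.0127  0.0772] turn [ 0.02 -0.04 -0.  ]Traceback (most recent call last):
  File "steer.py", line 5, in <module>
    connect(sys.argv[1:4])
    ~~~~~~~^^^^^^^^^^^^^^^
ValueError: 1 to 8 rows of numbers within range
```

View pics/top1.png

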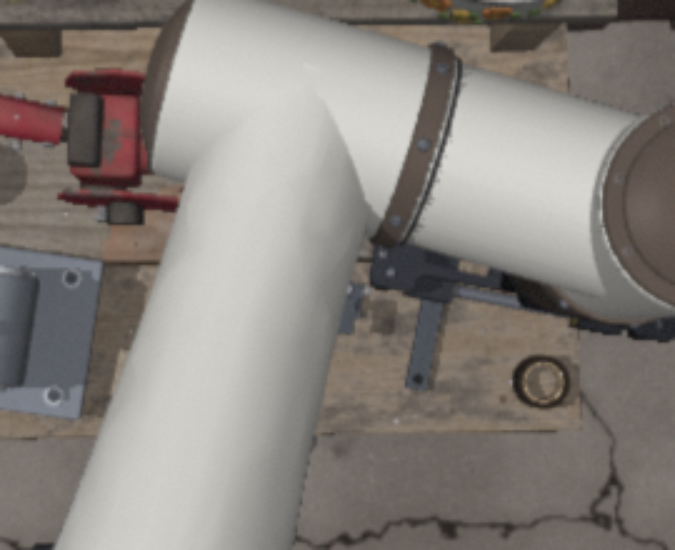

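The view shows the forearm running from crop (190,500) to (270,130), with the wrist offset to the right. The gripper is at (415,265), straddling the bar. I'll measure forearm height so I know how much room it has over the post.

```bash
cat > fk.py <<'E'
import numpy as np
from scipy.optimize import least_squares
L=[eval(l) for l in open("log.txt")]
def f(p):
    res=[]
    for j,t,_ in L:
        q2=np.radians(j[1]);d=np.radians(j[1]-j[2]); r=np.hypot(t[0],t[1])
        res+=[p[0]+p[2]*np.sin(q2)+p[3]*np.cos(d)-np.sqrt(r*r-p[4]**2), p[1]+p[2]*np.cos(q2)-p[3]*np.sin(d)-t[2],
              (np.arctan2(t[1],t[0])+np.arcsin(p[4]/r)-np.radians(j[0]))*.5]
    return np.array(res)
o=least_squares(lambda p:np.r_[f(p),1e-5*(p-[0,0,.4,.4,.16])],[0,0,.4,.4,.16]).x
E
python3 - <<'E'
from h import *; from fk import *
print("a1,D,L2,L3,lat",o.round(4),abs(f(o)).max())
P=cloud(cap("top")).reshape(-1,3); P=P[np.isfinite(P).all(1)&(P[:,2]>.25)]
j=np.radians(L[-1][0]); u=np.array([np.cos(j[0]),np.sin(j[0])]); n=np.array([-u[1],u[0]])
R=P[:,:2]@u; l=P[:,:2]@n
for a in np.arange(.05,.65,.04):
    m=(R>=a)&(R<a+.04)&(l>-.13); 
    if m.sum()>5: print(round(a,2),"lat",np.percentile(l[m],[2,98]).round(3),"ztop",np.percentile(P[m][:,2],98).round(3))
q2=j[1];d=j[1]-j[2]
print("elbow r",o[0]+o[2]*np.sin(q2),"wrist r",o[0]+o[2]*np.sin(q2)+o[3]*np.cos(d),"pitch",np.degrees(d))
m=(l<-.18); print("wrist part ztop",np.percentile(P[m][:,2],98) if m.any() else None)
E
```

```text
a1,D,L2,L3,lat [-1.000e-04 -1.449e-01  5.639e-01  4.223e-01  1.598e-01] 0.0017343105118137192
0.17 lat [0.348 0.387] ztop 0.291
0.21 lat [0.339 0.378] ztop 0.374
0.33 lat [0.011 0.043] ztop 0.69
0.37 lat [-0.047  0.04 ] ztop 0.69
0.41 lat [-0.045  0.037] ztop 0.679
0.45 lat [-0.043  0.035] ztop 0.667
0.49 lat [-0.041  0.032] ztop 0.654
0.53 lat [-0.041  0.031] ztop 0.642
0.57 lat [-0.127  0.05 ] ztop 0.631
0.61 lat [-0.127  0.055] ztop 0.63
elbow r 0.21557741811417072 wrist r 0.6260795289671643 pitch 13.549558234137196
wrist part ztop 0.6410910616308471
```

```bash

python3 steer.py '[[0.6,-0.001,-0.013,0.04,0,0,0],[0.6,-0.001,-0.013,0.09,0,0,0],[0.6,-0.001,-0.013,0.14,0,0,0],[0.6,-0.001,-0.013,0.19,0,0,0],[0.6,-0.001,-0.013,0.23,0,0,0],[0.6,-0.001,-0.013,0.23,0,0,0]]' >/dev/null
python3 t.py .549 -.350 .003 168.2
```

```text
t 3.7 j [-18.1  34.   -7.7  -0.1 -49.1 -83.5] p [ 0.5454 -0.3463  0.042 ] yaw 168.27 zax [-0.013  0.006 -1.   ] F [-1.1  0.5 -0.8] w 0.602 gf 0.0
shift [-0.0049 -0.003   0.0389] turn [ 0.18 -0.79  0.07]
```

```bash

python3 steer.py '[[0.6,0,0,0.02,0,0,0],[0.6,0,0,0.034,0,0,0],[0.6,0,0,0.034,0,0,0],[0.6,0,0,0.034,0,0,0]]' >/dev/null
python3 t.py .549 -.350 .003 168.2
```

```text
t 4.1 j [-18.2  35.9  -8.7   0.  -45.3 -83.5] p [ 0.5506 -0.349   0.016 ] yaw 168.35 zax [ 0.002 -0.001 -1.   ] F [0.3 0.1 0.5] w 0.6 gf 0.0
shift [ 0.0014 -0.0013  0.013 ] turn [-0.03  0.1   0.15]
```

```bash

python3 steer.py '[[0.6,0.001,-0.001,0.0125,0,0,0],[0.6,0.001,-0.001,0.0125,0,0,0],[0,0.001,-0.001,0.0125,0,0,0],[0,0.001,-0.001,0.0125,0,0,0],[0,0.001,-0.001,0.0125,0,0,0],[0,0.001,-0.001,0.0125,0,0,0],[0,0.001,-0.001,0.0125,0,0,0]]' >/dev/null
python3 t.py .50 -.350 .20
```

```text
t 4.8 j [-18.3  36.8  -9.4  -0.  -43.8 -83.4] p [ 0.5487 -0.3495  0.0022] yaw 168.32 zax [ 0. -0. -1.] F [-0.2  3.5  0.2] w 0.231 gf 1.0
shift [ 0.0475 -0.0103 -0.1978]
```

```bash

python3 steer.py '[[0,0,0,0,0,0,0],[0,0,0,-0.05,0,0,0],[0,0,0,-0.10,0,0,0],[0,0,0,-0.15,0,0,0],[0,0,0,-0.20,0,0,0],[0,0,0,-0.20,0,0,0]]' >/dev/null
python3 t.py .495 -.25 .20 -104.9
```

```text
t 5.4 j [-18.3  24.9   3.2   0.2 -67.3 -83.4] p [ 0.5522 -0.3516  0.211 ] yaw 168.39 zax [ 0.015 -0.008 -1.   ] F [ 1.1 -0.4 -2. ] w 0.227 gf 30.0
shift [0.0766 0.0881 0.0094] turn [ -0.9    0.52 -86.71]
```

```bash

python3 steer.py '[[0,0.02,0.02,0,0,0,-8.5],[0,0.04,0.04,0,0,0,-17],[0,0.06,0.06,0,0,0,-25.5],[0,0.073,0.086,0,0,0,-34],[0,0.073,0.086,0,0,0,-42.5],[0,0.073,0.086,0,0,0,-51],[0,0.073,0.086,0,0,0,-59.5],[0,0.073,0.086,0,0,0,-68]]' >/dev/null
python3 t.py .4944 -.2116 .088 -104.9 14.5
```

```text
t 6.2 j [-10.1  16.2 -11.6  -0.1 -62.5 -23.2] p [ 0.4934 -0.2499  0.2005] yaw -123.33 zax [-0.003  0.001 -1.   ] F [-1.  -0.2 -3.9] w 0.227 gf 30.0
shift [-0.0326  0.0199  0.1125] turn [  2.52  14.38 -18.31]
```

```bash

python3 steer.py '[[0,-0.033,0.02,0.03,1.2,7,-9],[0,-0.033,0.02,0.06,2.5,14.4,-18.3],[0,-0.033,0.02,0.09,2.5,14.4,-18.3],[0,-0.033,0.02,0.112,2.5,14.4,-18.3],[0,-0.033,0.02,0.112,2.5,14.4,-18.3],[0,-0.033,0.02,0.112,2.5,14.4,-18.3]]' >/dev/null
python3 t.py .4944 -.2116 .0586 -104.9 14.5
python3 - <<'E'
from h import *
c=cap("side"); np.save("side2.npy",cloud(c)); cv2.imwrite("pics/side2.png",cv2.resize(c["pixels"][120:320,180:400,::-1],None,fx=3,fy=3))
c=cap("top"); np.save("top2.npy",cloud(c)); cv2.imwrite("pics/top2.png",cv2.resize(c["pixels"][180:290,140:400,::-1],None,fx=3,fy=3))
E
```

```text
t 6.8 j [  1.4  21.8 -30.3  20.4 -43.9 -32.1] p [ 0.4961 -0.212   0.0899] yaw -105.29 zax [-0.064 -0.243 -0.968] F [ 0.4  0.2 -2.7] w 0.221 gf 30.0
shift [-0.0078  0.0019  0.0303] turn [-0.01 -0.06 -0.38]
```

View pics/side2.png

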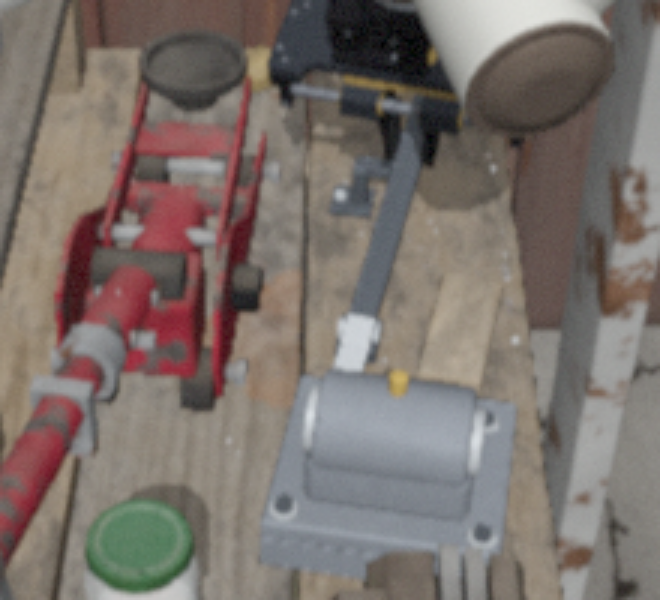

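The side view shows the bar pitched down and reaching over the fulcrum towards the slab. The wrist cap at crop (540,80) appears near the post at (630,220). I'll measure both the bar and that clearance.

```bash
cat > bar.py <<'E'
from h import *
f=np.array([.5327,-.0961]); th=np.radians(81.2); X=np.array([np.cos(th),np.sin(th)]);Y=np.array([-X[1],X[0]])
def ff(P): return np.c_[(P[:,:2]-f)@X,(P[:,:2]-f)@Y,P[:,2]]
E
python3 - <<'E'
from bar import *
for n in ("side2","top2"):
    A=np.load(n+".npy").reshape(-1,3);A=A[np.isfinite(A).all(1)]; q=ff(A)
    print(n)
    for a in np.arange(-.10,.07,.01):
        m=(q[:,0]>=a)&(q[:,0]<a+.01)&(abs(q[:,1]-.012)<.028)&(q[:,2]>.028)&(q[:,2]<.12)
        if m.sum()>4: print(round(a+.005,3),m.sum(),"y",np.percentile(q[m,1],[4,96]).round(4),"ztop",np.median(q[m,2]).round(4))
A=np.concatenate([np.load("side2.npy").reshape(-1,3),np.load("top2.npy").reshape(-1,3)]);A=A[np.isfinite(A).all(1)]
m=(A[:,0]>.33)&(A[:,0]<.46)&(A[:,1]>-.26)&(A[:,1]<0)
for z in np.arange(.05,.5,.03):
    k=m&(A[:,2]>=z)&(A[:,2]<z+.03); b=A[k]
    if len(b): h=np.histogram(b[:,0],bins=np.arange(.33,.47,.01))[0]; print(round(z,2),h.tolist(), "ymin/max of x>.385",(b[b[:,0]>.385][:,1].min().round(3),b[b[:,0]>.385][:,1].max().round(3)) if (b[:,0]>.385).any() else "")
E
```

```text
side2
-0.095 45 y [0.0055 0.032 ] ztop 0.0896
-0.085 38 y [0.0044 0.0234] ztop 0.0863
-0.075 38 y [0.0041 0.0224] ztop 0.0829
-0.065 41 y [0.0018 0.021 ] ztop 0.0796
-0.055 39 y [0.0014 0.0199] ztop 0.0758
-0.045 43 y [-0.0001  0.0189] ztop 0.0722
-0.035 38 y [-0.0002  0.0173] ztop 0.0684
-0.025 49 y [-0.0024  0.017 ] ztop 0.0644
-0.015 36 y [-0.0034  0.0153] ztop 0.0613
-0.005 45 y [-0.0037  0.0142] ztop 0.0575
0.005 41 y [-0.0055  0.0135] ztop 0.054
0.015 46 y [-0.0067  0.0125] ztop 0.0507
0.025 52 y [-0.0073  0.0107] ztop 0.0462
0.035 53 y [-0.0088  0.0095] ztop 0.0403
0.045 47 y [-0.0101  0.0081] ztop 0.0346
0.055 32 y [-0.0106  0.0067] ztop 0.0311
top2
0.065 5 y [-0.0147 -0.0101] ztop 0.0311
0.05 [40, 49, 54, 126, 65, 0, 0, 0, 0, 0, 0, 0, 0] ymin/max of x>.385 
0.08 [38, 50, 56, 142, 76, 0, 0, 0, 0, 0, 0, 0, 0] ymin/max of x>.385 
0.11 [36, 58, 60, 132, 97, 0, 0, 0, 0, 0, 0, 0, 0] ymin/max of x>.385 
0.14 [34, 58, 62, 139, 119, 0, 0, 0, 1, 6, 10, 0, 1] ymin/max of x>.385 (np.float64(-0.208), np.float64(-0.132))
0.17 [31, 66, 74, 141, 138, 0, 0, 4, 44, 104, 134, 78, 77] ymin/max 
[... 436 characters left out ...]
] ymin/max of x>.385 
0.35 [20, 301, 349, 339, 155, 0, 0, 0, 0, 0, 18, 38, 13] ymin/max of x>.385 (np.float64(-0.084), np.float64(-0.027))
0.38 [0, 0, 0, 0, 0, 0, 0, 0, 3, 11, 27, 117, 262] ymin/max of x>.385 (np.float64(-0.093), np.float64(-0.017))
0.41 [0, 0, 0, 0, 0, 0, 4, 15, 34, 59, 93, 141, 127] ymin/max of x>.385 (np.float64(-0.03), np.float64(-0.0))
0.44 [0, 0, 0, 1, 5, 22, 43, 76, 112, 175, 132, 42, 0] ymin/max of x>.385 (np.float64(-0.032), np.float64(-0.0))
0.47 [1, 1, 12, 32, 61, 90, 150, 212, 153, 30, 0, 0, 0] ymin/max of x>.385 (np.float64(-0.032), np.float64(-0.0))
0.5 [21, 51, 89, 123, 186, 276, 177, 31, 0, 0, 0, 0, 0] ymin/max of x>.385 (np.float64(-0.025), np.float64(-0.0))
```

```bash

python3 steer.py '[[0,-0.002,0.002,0,0,-5.4,-0.4],[0,-0.002,0.002,0,0,-5.4,-0.4],[0,-0.002,0.002,0,0,-5.4,-0.4]]' >/dev/null
python3 t.py .4944 -.2116 .0586 -104.9 9.1
cat > barm.py <<'E'
from bar import *
# bar top profile from the side camera
q=ff(cloud(cap("side")).reshape(-1,3)); q=q[np.isfinite(q).all(1)]
import sys; y0,y1,zl=map(float,sys.argv[1:4])
for a in np.arange(-.15,.09,.01):
    c=y0+(y1-y0)*(a+.15)/.22
    m=(q[:,0]>=a)&(q[:,0]<a+.01)&(abs(q[:,1]-c)<.013)&(q[:,2]>zl)&(q[:,2]<.13)
    if m.sum()>4: print(round(a+.005,3),m.sum(),"y",np.percentile(q[m,1],[4,96]).round(4),"z",np.median(q[m,2]).round(4))
E
python3 barm.py .021 -.004 .018
```

```text
t 7.2 j [ -0.8  21.2 -27.6  13.  -43.9 -23.8] p [ 0.4958 -0.2104  0.0911] yaw -104.99 zax [-0.037 -0.156 -0.987] F [-0.7  0.3 -4.5] w 0.226 gf 30.0
shift [-0.0037  0.0012  0.0323] turn [-0.27 -0.09 -0.09]
-0.145 15 y [0.0127 0.0204] z 0.1076
-0.135 20 y [0.0116 0.0216] z 0.104
-0.125 31 y [0.0085 0.0235] z 0.1021
-0.115 37 y [0.0058 0.0248] z 0.1004
-0.105 74 y [0.0044 0.029 ] z 0.0989
-0.095 34 y [0.0073 0.0255] z 0.0939
-0.085 34 y [0.0062 0.0241] z 0.091
-0.075 36 y [0.0049 0.0234] z 0.0885
-0.065 34 y [0.0033 0.0224] z 0.0862
-0.055 43 y [0.0022 0.0211] z 0.0837
-0.045 35 y [0.0012 0.02  ] z 0.0814
-0.035 40 y [0.0003 0.0192] z 0.0778
-0.025 42 y [-0.0001  0.0176] z 0.0759
-0.015 37 y [-0.0018  0.0167] z 0.073
-0.005 39 y [-0.0035  0.0157] z 0.0702
0.005 47 y [-0.0026  0.0148] z 0.0669
0.015 52 y [-0.0052  0.0138] z 0.0655
0.025 43 y [-0.0057  0.0121] z 0.0618
0.035 50 y [-0.0078  0.0111] z 0.0572
0.045 47 y [-0.0077  0.0103] z 0.0524
0.055 48 y [-0.0093  0.009 ] z 0.0494
0.065 40 y [-0.0107  0.0077] z 0.0469
```

```bash
python3 t.py .4928 -.2215 .0611|tail -1;  python3 t.py .4995 -.1963 .0541 | tail -1
```

```text
shift [ 0.0068 -0.0004  0.031 ] shift [-0.0201 -0.0004  0.0337]
```

```bash

python3 steer.py '[[0,0.012,0,0,0,0,0],[0,0.01,0,0.016,0,0,0],[0,0.007,0,0.031,0,0,0],[0,0.007,0,0.031,0,0,0]]' >/dev/null
python3 t.py .4995 -.1963 .0541
python3 barm.py .021 -.004 .0185
```

```text
t 7.65 j [ -2.2  23.8 -29.8  14.2 -39.4 -23.9] p [ 0.4904 -0.2213  0.0586] yaw -104.88 zax [-0.043 -0.154 -0.987] F [-0.4  1.3 -3.3] w 0.226 gf 30.0
shift [-0.0269 -0.0024  0.0002] -0.145 23 y [0.0136 0.0272] z 0.0708
-0.135 32 y [0.0111 0.0274] z 0.0697
-0.125 51 y [0.0061 0.0271] z 0.0694
-0.115 83 y [0.0049 0.03  ] z 0.0684
-0.105 30 y [0.0101 0.0284] z 0.0615
-0.095 34 y [0.009  0.0274] z 0.0586
-0.085 36 y [0.0075 0.0265] z 0.0564
-0.075 32 y [0.0071 0.0254] z 0.0542
-0.065 38 y [0.0061 0.0244] z 0.0516
-0.055 34 y [0.0052 0.0236] z 0.0491
-0.045 37 y [0.0036 0.0222] z 0.0466
-0.035 30 y [0.0036 0.0198] z 0.0451
-0.025 35 y [0.0018 0.0195] z 0.0425
-0.015 41 y [0.0009 0.0184] z 0.039
-0.005 35 y [-0.0015  0.0175] z 0.0371
0.005 48 y [-0.0075  0.0164] z 0.0345
0.015 39 y [-0.009   0.0148] z 0.0317
0.025 43 y [-0.0039  0.0134] z 0.0285
0.035 43 y [-0.0045  0.0127] z 0.0234
0.045 22 y [-0.0037  0.0117] z 0.0204
```

```bash

python3 steer.py '[[0,-0.005,-0.001,0,0,1,0],[0,-0.012,-0.001,0.0002,0,1,0],[0,-0.02,-0.001,0.0004,0,1,0],[0,-0.027,-0.001,0.0006,0,1,0],[0,-0.027,-0.001,0.0006,0,1,0],[0,-0.027,-0.001,0.0006,0,1,0]]' >/dev/null
python3 t.py 
python3 barm.py .021 -.004 .0185
```

```text
t 8.3 j [  1.2  24.1 -30.5  15.6 -39.1 -28.5] p [ 0.4997 -0.1953  0.0552] yaw -104.85 zax [-0.044 -0.171 -0.984] F [ 0.3  0.5 -3. ] w 0.223 gf 30.0
-0.145 7 y [0.013  0.0188] z 0.0758
-0.135 7 y [0.01   0.0166] z 0.0702
-0.125 14 y [0.0091 0.0182] z 0.0692
-0.115 24 y [0.0077 0.0217] z 0.067
-0.105 40 y [0.0059 0.0232] z 0.066
-0.095 55 y [0.0041 0.0249] z 0.0635
-0.085 64 y [0.0015 0.0266] z 0.0616
-0.075 35 y [0.0046 0.0228] z 0.0565
-0.065 39 y [0.0038 0.0224] z 0.0533
-0.055 31 y [0.0019 0.0211] z 0.0506
-0.045 40 y [0.0024 0.0204] z 0.0486
-0.035 38 y [0.0002 0.0194] z 0.0455
-0.025 39 y [-0.0005  0.0183] z 0.0427
-0.015 39 y [-0.0017  0.017 ] z 0.0394
-0.005 38 y [-0.0026  0.0159] z 0.0375
0.005 47 y [-0.0076  0.015 ] z 0.035
0.015 40 y [-0.0068  0.0137] z 0.0325
0.025 45 y [-0.0058  0.013 ] z 0.0293
0.035 37 y [-0.0067  0.0122] z 0.0272
0.045 44 y [-0.0076  0.01  ] z 0.0239
```

```bash

python3 steer.py '[[0,-0.004,0,0.0005,0,0,0],[0,-0.004,0,0.003,0,0,0],[0,-0.004,0,0.0035,0,0,0],[0,-0.004,0,0.0035,0,0,0]]' | grep -E "force|tcp"
python3 steer.py '[[0.45,-0.0,0,0,0,0,0],[0.45,0,0,0,0,0,0],[0.45,0,0,0,0,0,0],[0.45,0,0,-0.03,0,0,0],[0.45,0,0,-0.07,0,0,0],[0.45,0.03,0,-0.08,0,0,0],[0.45,0.03,0,-0.08,0,0,0]]' | grep -E "force|tcp"
python3 t.py .4754 -.2765 .10 -104.9 0
python3 barm.py .021 -.004 .0185
python3 - <<'E'
from h import *
c=cap("side"); cv2.imwrite("pics/side3.png",cv2.resize(c["pixels"][120:320,180:400,::-1],None,fx=3,fy=3))
E
```

```text
tcp_pos: [0.5007, -0.1925, 0.0512]
wrist_force: [-0.7, 0.8, -0.8]
gripper_force: 30.0
tcp_pos: [0.4975, -0.2085, 0.138]
wrist_force: [0.1, -0.1, 0.4]
gripper_force: 0.0
t 9.45 j [ -0.   17.9 -24.5  12.8 -50.5 -23.4] p [ 0.4975 -0.2085  0.138 ] yaw -105.02 zax [-0.038 -0.171 -0.984] F [ 0.1 -0.1  0.4] w 0.448 gf 0.0
shift [0.0637 0.0041 0.0499] turn [ -0.41 -10.09  -0.08]
-0.145 30 y [0.012  0.0304] z 0.0659
-0.135 29 y [0.0107 0.0287] z 0.0646
-0.125 32 y [0.0098 0.0278] z 0.062
-0.115 33 y [0.0087 0.0279] z 0.0597
-0.105 36 y [0.0074 0.026 ] z 0.058
-0.095 32 y [0.0065 0.025 ] z 0.0553
-0.085 31 y [0.0064 0.0241] z 0.0539
-0.075 32 y [0.0053 0.0229] z 0.0515
-0.065 35 y [0.0036 0.0222] z 0.0495
-0.055 37 y [0.0021 0.021 ] z 0.0469
-0.045 34 y [0.0015 0.0203] z 0.045
-0.035 37 y [0.0001 0.0193] z 0.0424
-0.025 38 y [-0.0004  0.018 ] z 0.0408
-0.015 35 y [-0.0014  0.0166] z 0.0382
-0.005 39 y [-0.0025  0.0156] z 0.0361
0.005 40 y [-0.0086  0.0147] z 0.0335
0.015 40 y [-0.0055  0.0137] z 0.0319
0.025 34 y [-0.0059  0.0128] z 0.0307
0.035 48 y [-0.007   0.0122] z 0.0283
0.045 33 y [-0.0084  0.0099] z 0.0266
0.055 13 y [-0.0064  0.0085] z 0.0255
```

View pics/side3.png

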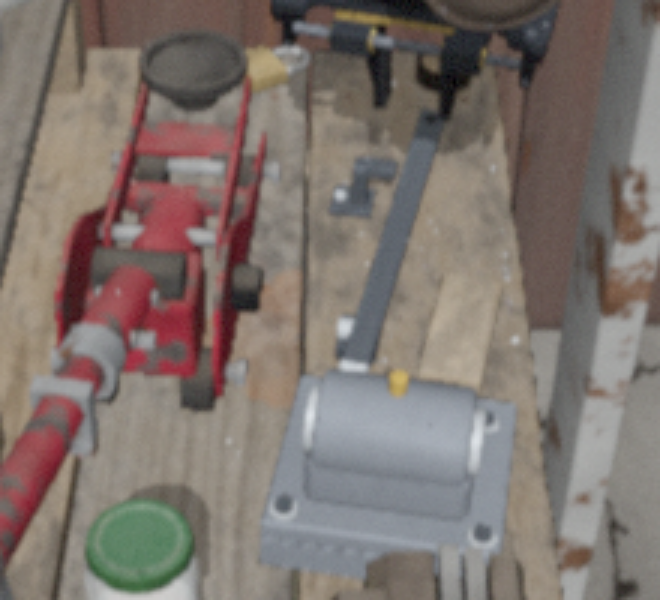

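The side view shows the bar resting by itself on the ridge with its tip under the lip, the handle end at crop (430,120), on the open side of the keeper at (360,180). I'll regrip at the handle end.

```bash
python3 t.py .4789 -.276 .10 -104.9 0 | tail -1
python3 steer.py '[[0.45,0.03,0.001,0,0,-5,0],[0.45,0.063,0.001,0,0,-10.1,0],[0.45,0.063,0.001,0.03,-0.4,-10.1,0],[0.45,0.063,0.001,0.05,-0.4,-10.1,0],[0.45,0.063,0.001,0.05,-0.4,-10.1,0]]' | grep -E "force|tcp"
python3 t.py .4789 -.276 .0605 -104.9 0
```

```text
shift [ 0.0633 -0.0011  0.047 ] turn [ -0.1  -10.13  -0.05]
tcp_pos: [0.4741, -0.275, 0.0928]
wrist_force: [-0.8, 0.9, 0.4]
gripper_force: 0.0
t 10.05 j [-13.2  22.5 -19.7  -0.  -48.7  -1.9] p [ 0.4741 -0.275   0.0928] yaw -105.03 zax [-0.015  0.004 -1.   ] F [-0.8  0.9  0.4] w 0.446 gf 0.0
shift [-0.0003 -0.0054  0.0322] turn [ 0.86 -0.02 -0.13]
```

```bash

python3 steer.py '[[0.45,0,-0.0025,0.02,0,0,0],[0.45,0,-0.0025,0.036,0,0,0],[0.45,0,-0.0025,0.036,0,0,0],[0.45,0,-0.0025,0.036,0,0,0],[0,0,-0.0025,0.036,0,0,0],[0,0,-0.0025,0.036,0,0,0],[0,0,-0.0025,0.036,0,0,0],[0,0,-0.0025,0.036,0,0,0]]' | grep -E "force|tcp"
python3 t.py .4789 -.276 .0605 -104.9 0
```

```text
tcp_pos: [0.4794, -0.2762, 0.0614]
wrist_force: [-0.9, 0.3, 0.6]
gripper_force: 30.0
t 10.85 j [-13.1  25.1 -21.2   0.1 -44.1  -1.8] p [ 0.4794 -0.2762  0.0614] yaw -104.89 zax [-0.005  0.    -1.   ] F [-0.9  0.3  0.6] w 0.222 gf 30.0
shift [-0.      0.0006  0.0009] turn [ 0.3  -0.06  0.01]
```

```bash

python3 steer.py '[[0,0.001,0,0.008,0,-2,0],[0,0.001,0,0.016,0,-4,0],[0,0.002,0,0.024,0,-6,0],[0,0.002,0,0.03,0,-8,0],[0,0.002,0,0.03,0,-8,0]]' | grep -E "force|tcp"
python3 t.py;python3 barm.py .021 -.004 .0185 | awk 'NR%3==1'
```

```text
tcp_pos: [0.4793, -0.2795, 0.0315]
wrist_force: [-1.3, -2.4, 4.9]
gripper_force: 30.0
t 11.35 j [-18.3  28.7 -16.6 -11.  -46.   11.1] p [ 0.4793 -0.2795  0.0315] yaw -105.0 zax [ 0.032  0.134 -0.99 ] F [-1.3 -2.4  4.9] w 0.229 gf 30.0
-0.145 23 y [0.0114 0.029 ] z 0.0424
-0.115 27 y [0.0072 0.0259] z 0.0404
-0.085 29 y [0.0047 0.023 ] z 0.039
-0.055 27 y [0.0018 0.0202] z 0.0377
-0.025 30 y [-0.0005  0.0173] z 0.0364
0.005 35 y [-0.0074  0.0148] z 0.0346
0.035 36 y [-0.0065  0.0122] z 0.0335
```

```bash

python3 steer.py '[[0,0.001,0,0.007,0,-1,0],[0,0.002,0,0.0135,0,-2,0],[0,0.002,0,0.0135,0,-2,0],[0,0.002,0,0.0135,0,-2,0]]' | grep -E "force|tcp"
python3 barm.py .021 -.004 .0185 | awk 'NR%3==1'
python3 t.py .504 -.2835 .0185 -99.5 -10.0
```

```text
tcp_pos: [0.48, -0.2799, 0.0189]
wrist_force: [-1.9, -5.7, 6.3]
gripper_force: 30.0
-0.145 25 y [0.0101 0.0292] z 0.0332
-0.115 28 y [0.0074 0.026 ] z 0.0327
-0.085 26 y [0.0048 0.0228] z 0.0334
-0.055 31 y [0.0019 0.0202] z 0.0344
-0.025 28 y [-0.0012  0.0173] z 0.0342
0.005 33 y [-0.0082  0.0147] z 0.0343
0.035 31 y [-0.0063  0.0121] z 0.0345
0.075 22 y [-0.0157  0.0052] z 0.0469
t 11.85 j [-19.5  30.1 -15.7 -13.6 -45.9  14.3] p [ 0.48   -0.2799  0.019 ] yaw -104.83 zax [ 0.042  0.164 -0.986] F [-1.8 -4.6  6.5] w 0.226 gf 30.0
shift [-0.0025 -0.0242  0.0009] turn [-0.83 -0.25 -5.25]
```

```bash

python3 steer.py '[[0,0,0,0.002,0,0,0],[0,0,-0.006,0.0025,-0.2,0,-1.3],[0,-0.001,-0.012,0.0025,-0.4,-0.1,-2.6],[0,-0.001,-0.018,0.0025,-0.6,-0.2,-3.9],[0,-0.002,-0.0245,0.003,-0.8,-0.25,-5.3],[0,-0.002,-0.0245,0.003,-0.8,-0.25,-5.3],[0,-0.002,-0.0245,0.003,-0.8,-0.25,-5.3]]' | grep -E "force|tcp"
python3 t.py .504 -.2835 .0185 -99.5 -10
python3 barm.py 0 -.004 .0185
python3 - <<'E'
from h import *
c=cap("side"); cv2.imwrite("pics/side4.png",cv2.resize(c["pixels"][120:320,180:400,::-1],None,fx=3,fy=3))
E
```

```text
tcp_pos: [0.5023, -0.2839, 0.0157]
wrist_force: [-3.5, -6.9, 5.6]
gripper_force: 30.3
t 12.55 j [-19.1  32.3 -12.1 -13.2 -48.4  18.8] p [ 0.5023 -0.2839  0.0157] yaw -99.38 zax [ 0.025  0.172 -0.985] F [-3.5 -6.9  5.6] w 0.227 gf 30.3
shift [-0.0011 -0.0016 -0.0026] turn [ 0.23 -0.01  0.12]
-0.145 25 y [-0.0082  0.0109] z 0.0293
-0.135 21 y [-0.0079  0.0096] z 0.0302
-0.125 20 y [-0.0066  0.0109] z 0.0305
-0.115 24 y [-0.0073  0.01  ] z 0.0311
-0.105 26 y [-0.0072  0.0115] z 0.0314
-0.095 29 y [-0.0076  0.0099] z 0.0315
-0.085 20 y [-0.0052  0.0115] z 0.0319
-0.075 21 y [-0.0058  0.0104] z 0.0326
-0.065 24 y [-0.007   0.0097] z 0.034
-0.055 26 y [-0.0066  0.0111] z 0.033
-0.045 22 y [-0.0061  0.0102] z 0.0329
-0.035 26 y [-0.0063  0.0095] z 0.0332
-0.025 22 y [-0.0055  0.0099] z 0.0343
-0.015 26 y [-0.0062  0.0094] z 0.0339
-0.005 27 y [-0.0126  0.0088] z 0.0342
0.005 38 y [-0.0151  0.009 ] z 0.0332
0.015 27 y [-0.0102  0.009 ] z 0.0347
0.025 20 y [-0.005   0.0083] z 0.0354
0.035 28 y [-0.0051  0.0092] z 0.0357
0.045 26 y [-0.0051  0.009 ] z 0.0357
0.055 17 y [-0.0029  0.0087] z 0.035
0.075 27 y [-0.0155  0.0074] z 0.0493
0.085 10 y [-0.0165  0.0009] z 0.0488
```

View pics/side4.png

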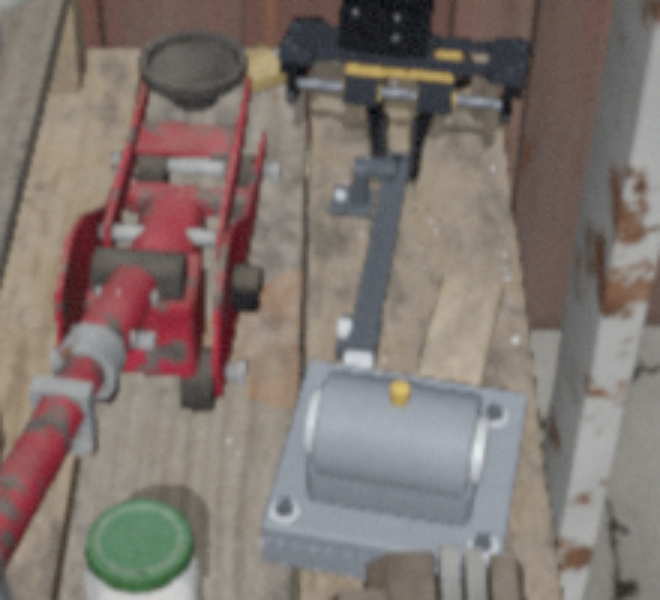

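The side view shows the handle under the keeper arm at crop (380,165) and the slab edge raised. I'll push it in another 2.5 mm, ease up until it bears, and release.

```bash

python3 steer.py '[[0,0,-0.0025,0,0,0,-0.4],[0,0,-0.0025,0,0,0,-0.4],[0,0,-0.0025,-0.003,0,0,-0.4],[0,0,-0.0025,-0.006,0,0,-0.4],[0,0,-0.0025,-0.006,0,0,-0.4]]' | grep -E "force|tcp"
python3 steer.py '[[0.42,0,0,0,0,0,0],[0.42,0,0,0,0,0,0],[0.42,0,0,0,0,0,0]]' | grep -E "force|tcp"
python3 t.py .48 -.36 .15 -99 0
python3 barm.py 0 -.004 .0185| awk 'NR%4==1'
python3 - <<'E'
from bar import *
q=ff(cloud(cap("side")).reshape(-1,3)); q=q[np.isfinite(q).all(1)]
m=(q[:,0]>.055)&(q[:,0]<.09)&(q[:,1]>-.04)&(q[:,1]<.125)&(q[:,2]>.035)&(q[:,2]<.06); s=q[m]
print("slab b",np.percentile(s[:,1],[1,99]))
for b in np.arange(-.025,.11,.02):
    k=(s[:,1]>=b)&(s[:,1]<b+.02)
    if k.sum()>4: print(round(b+.01,3),"edge a",np.percentile(s[k,0],2).round(4),"z",np.median(s[k,2]).round(4))
E
```

```text
tcp_pos: [0.5037, -0.284, 0.0214]
wrist_force: [-4.8, -4.0, 3.9]
gripper_force: 30.2
tcp_pos: [0.5054, -0.283, 0.0203]
wrist_force: [-0.5, -0.3, 0.1]
gripper_force: 0.0
t 13.45 j [-19.1  32.1 -11.5 -13.3 -49.1  18.9] p [ 0.5054 -0.283   0.0203] yaw -99.17 zax [ 0.026  0.176 -0.984] F [-0.5 -0.3  0.1] w 0.389 gf 0.0
shift [ 0.0558  0.0131 -0.1419] turn [ 0.1  10.23 -0.16]
-0.145 17 y [-0.0085  0.0081] z 0.035
-0.105 23 y [-0.0079  0.0104] z 0.0354
-0.065 23 y [-0.0073  0.0099] z 0.0345
-0.025 27 y [-0.0069  0.0104] z 0.0344
0.015 30 y [-0.0141  0.0094] z 0.0342
0.055 22 y [-0.0042  0.0087] z 0.0334
slab b [-0.02751442  0.12145079]
-0.015 edge a 0.0713 z 0.0459
0.005 edge a 0.0611 z 0.0451
0.025 edge a 0.0709 z 0.0462
0.045 edge a 0.0712 z 0.0457
0.065 edge a 0.0724 z 0.0455
0.085 edge a 0.0737 z 0.0456
0.105 edge a 0.0757 z 0.0459
```

```bash

python3 steer.py '[[0.42,0,0,-0.03,0,0,0],[0.42,0,0,-0.08,0,0,0],[0.2,0.02,0.02,-0.13,0,3,-8],[0,0.04,0.03,-0.15,0,6,-16],[0,0.04,0.03,-0.17,0,10,-25],[0,0.04,0.03,-0.17,0,10,-33]]' | grep -E "force|tcp"
python3 t.py .4441 -.1714 .14 -8.8 0
python3 - <<'E'
from bar import *
T=cap("top"); cv2.imwrite("pics/top5.png",cv2.resize(T["pixels"][180:290,140:400,::-1],None,fx=3,fy=3))
S={"side0":np.load("side0.npy"),"sidenow":cloud(cap("side")),"top0":np.load("top0.npy"),"topnow":cloud(T)}
for n,P in S.items():
    q=ff(P.reshape(-1,3)); q=q[np.isfinite(q).all(1)]
    m=(q[:,0]>.05)&(q[:,0]<.24)&(q[:,1]>-.05)&(q[:,1]<.14)&(q[:,2]>.022)&(q[:,2]<.055); s=q[m]
    e=np.array([(b+.005,np.percentile(s[(s[:,1]>=b)&(s[:,1]<b+.01),0],3)) for b in np.arange(.03,.1,.01)])
    y=np.array([(a+.005,np.percentile(s[(s[:,0]>=a)&(s[:,0]<a+.01),1],97)) for a in np.arange(.08,.2,.01) if ((s[:,0]>=a)&(s[:,0]<a+.01)).sum()>5])
    rc=cv2.minAreaRect((s[:,:2]*1000).astype(np.float32))
    print(n,len(s),"edge a@.065 %.4f slope %.4f"%(np.polyval(np.polyfit(*e.T,1),.065),np.polyfit(*e.T,1)[0]),"yedge slope %.4f mid %.4f"%(np.polyfit(*y.T,1)[0],np.median(y[:,1])),rc)
    o=q[(q[:,0]>-.09)&(q[:,0]<.064)&(q[:,1]>.035)&(q[:,1]<.11)&(q[:,2]>.013)&(q[:,2]<.035)]
    if len(o): print("  offcut",cv2.minAreaRect((o[:,:2]*1000).astype(np.float32)),np.median(o[:,2]))
A=np.load("top0.npy").reshape(-1,3); m=(A[:,2]>.1)&(A[:,2]<.45)&(A[:,0]>.3)&(A[:,0]<.41)&(A[:,1]>-.25)&(A[:,1]<.02); print("post",np.percentile(A[m],[1,99],axis=0).round(3))
E
```

```text
tcp_pos: [0.4658, -0.3481, 0.1842]
wrist_force: [0.8, -0.1, -0.7]
gripper_force: 0.0
t 14.15 j [-21.5  18.4 -10.4  -1.4 -58.4  45.7] p [ 0.4658 -0.3481  0.1842] yaw -66.53 zax [ 0.053  0.001 -0.999] F [ 0.8 -0.1 -0.7] w 0.14 gf 0.0
shift [-0.1716 -0.0484  0.0432] turn [ -2.02  -2.48 -57.69]
side0 2157 edge a@.065 0.1586 slope -1.8661 yedge slope -0.0387 mid 0.1148 ((142.68417358398438, 41.242122650146484), (147.89312744140625, 150.49815368652344), 0.35327520966529846)
  offcut ((-10.284843444824219, 70.51884460449219), (45.12622833251953, 112.94379425048828), 86.31665802001953) 0.0233550496378494
sidenow 2229 edge a@.065 0.0768 slope 0.0553 yedge slope -0.0605 mid 0.1185 ((135.65167236328125, 44.87459945678711), (150.35305786132812, 165.79783630371094), 87.31841278076172)
  offcut ((-10.528732299804688, 70.38580322265625), (44.992408752441406, 116.32623291015625), 86.50752258300781) 0.023309558014979914
top0 2515 edge a@.065 0.0686 slope 0.0164 yedge slope 0.0269 mid 0.1155 ((138.5003662109375, 42.87175369262695), (150.13844299316406, 144.61619567871094), 89.6334228515625)
  offcut ((-12.68212890625, 72.310546875), (44.97907638549805, 109.22183227539062), 86.19480895996094) 0.023032002705893673
topnow 2517 edge a@.065 0.0714 slope 0.0553 yedge slope -0.0004 mid 0.1183 ((133.30181884765625, 46.5489616394043), (150.0768280029297, 162.8977508544922), 87.45053100585938)
  offcut ((-8.098899841308594, 72.06120300292969), (44.99954605102539, 99.87775421142578), 86.16695404052734) 0.0229056168004943
post [[ 0.34  -0.168  0.106]
 [ 0.378 -0.056  0.362]]
```

View pics/top5.png

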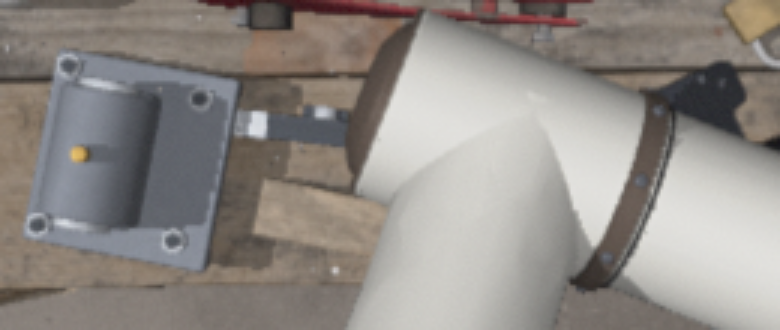

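The top view shows the bar parked and the slab edge raised. It also shows the slab turned about 2° clockwise by the bar's drag, with its edge at crop (240,85)–(205,270). The offcut is nearly square to it. I'll tilt the tool 10° away from the post for the push.

```bash
python3 t.py .4437 -.176 .10 -11.2 -10 | tail -1
python3 steer.py '[[0,-0.03,-0.01,0,0,0,-8.5],[0,-0.07,-0.02,0,0,0,-17],[0,-0.11,-0.03,0,0,-2,-25],[0,-0.14,-0.04,0,0,-5,-33],[0,-0.165,-0.045,0.02,0,-8,-41],[0,-0.165,-0.045,0.04,0,-10,-49],[0,-0.165,-0.045,0.05,0,-10,-55],[0,-0.165,-0.045,0.05,0,-10,-55]]' | grep -E "force|tcp"
python3 t.py .4437 -.176 .012 -11.2 -10
```

```text
shift [-0.1666 -0.044   0.0814] turn [ -6.96 -11.25 -55.38]
tcp_pos: [0.4429, -0.1771, 0.1284]
wrist_force: [-0.1, 0.1, 0.4]
gripper_force: 0.0
t 15.05 j [ -6.3  17.  -20.   -6.9 -58.9  88.4] p [ 0.4429 -0.1771  0.1284] yaw -11.46 zax [-0.088  0.113 -0.99 ] F [-0.1  0.1  0.4] w 0.004 gf 0.0
shift [0.0132 0.0096 0.1153] turn [-5.38 -3.76 -0.08]
```

```bash

python3 steer.py '[[0,0.004,0.003,0.035,-2.7,-1.9,0],[0,0.009,0.006,0.075,-5.4,-3.8,0],[0,0.012,0.009,0.1,-5.4,-3.8,0],[0,0.013,0.0096,0.114,-5.4,-3.8,0],[0,0.013,0.0096,0.114,-5.4,-3.8,0],[0,0.013,0.0096,0.114,-5.4,-3.8,0]]' | grep -E "force|tcp"
python3 t.py .4437 -.176 .012 -11.2 -10
```

```text
tcp_pos: [0.4458, -0.1771, 0.016]
wrist_force: [0.5, 1.0, 0.8]
gripper_force: 0.0
t 15.65 j [ -3.1  27.5 -26.3  -1.8 -45.8  83.3] p [ 0.4458 -0.1771  0.016 ] yaw -11.26 zax [-0.165  0.032 -0.986] F [0.5 1.  0.8] w 0.004 gf 0.0
shift [-0.0016 -0.0007  0.0044] turn [ 0.04 -0.33 -0.05]
```

```bash

python3 steer.py '[[0,-0.0015,-0.004,0.003,0,0,0],[0,-0.0015,-0.009,0.003,0,0,0],[0,-0.0015,-0.015,0.003,0,0,0],[0,-0.0015,-0.022,0.003,0,0,0],[0,-0.0015,-0.03,0.003,0,0,0],[0,-0.0015,-0.04,0.003,0,0,0],[0,-0.0015,-0.05,0.003,0,0,0],[0,-0.0015,-0.055,0.003,0,0,0]]' | grep -E "force|tcp"
cat > off.py <<'E'
from bar import *
for n in ("top","side"):
    q=ff(cloud(cap(n)).reshape(-1,3)); q=q[np.isfinite(q).all(1)]
    o=q[(q[:,0]>-.09)&(q[:,0]<.08)&(q[:,1]>.03)&(q[:,1]<.115)&(q[:,2]>.016)&(q[:,2]<.030)]
    if len(o)<30: print(n,"few"); continue
    for side,p in(("lo",3),("hi",97)):
        e=np.array([(a,np.percentile(o[(o[:,0]>=a)&(o[:,0]<a+.01),1],p)) for a in np.arange(-.05,.07,.01) if ((o[:,0]>=a)&(o[:,0]<a+.01)).sum()>6])
        if len(e)>2: c=np.polyfit(*e.T,1); print(n,side,"deg %.2f b@a=.03 %.4f"%(np.degrees(c[0]),np.polyval(c,.03)))
    print(n,"a range",np.percentile(o[:,0],[1,99]).round(4))
E
python3 off.py
```

```text
tcp_pos: [0.4542, -0.1214, 0.0129]
wrist_force: [-0.0, -0.9, 1.0]
gripper_force: 0.3
top few
side lo deg 2.76 b@a=.03 0.0528
side hi deg -2.51 b@a=.03 0.0912
side a range [-0.0179  0.0518]
```

```bash

python3 steer.py '[[0,0,-0.004,0,0,0,0],[0,0,-0.008,0,0,0,0],[0,0,-0.012,0,0,0,0]]' | grep -E "wrist|tcp"
python3 steer.py '[[0,0,-0.002,0,0,0,0],[0,0,-0.004,0,0,0,0]]' | grep -E "wrist|tcp"
python3 t.py
```

```text
tcp_pos: [0.4561, -0.1106, 0.0128]
wrist_force: [-0.2, 0.2, 0.2]
tcp_pos: [0.4569, -0.1067, 0.0128]
wrist_force: [0.0, 0.2, -0.8]
t 17.05 j [  4.9  27.2 -27.1  -3.7 -45.2  76.8] p [ 0.4569 -0.1067  0.0128] yaw -11.12 zax [-0.166  0.032 -0.986] F [ 0.   0.2 -0.8] w 0.005 gf 0.1
```

```bash
cat > chk.py <<'E'
import sys,numpy as np; from station import r, eyes, job, telemetry
s=telemetry.sense(); F=np.array(s["wrist_force"]); print(np.round(s["tcp_pos"],4),F.round(1)); sys.exit(int(-F[1]>float(sys.argv[1])))
E
S='python3 steer.py'
python3 steer.py '[[0,0,-0.002,0,0,0,0],[0,0,-0.004,0,0,0,0]]' >/dev/null; python3 chk.py 3 && python3 steer.py '[[0,0,-0.002,0,0,0,0],[0,0,-0.004,0,0,0,0]]' >/dev/null && python3 chk.py 3 && python3 steer.py '[[0,0,-0.002,0,0,0,0],[0,0,-0.004,0,0,0,0]]' >/dev/null && python3 chk.py 3 && python3 steer.py '[[0,0,-0.002,0,0,0,0],[0,0,-0.004,0,0,0,0]]' >/dev/null && python3 chk.py 3 && python3 steer.py '[[0,0,-0.002,0,0,0,0],[0,0,-0.004,0,0,0,0]]' >/dev/null && python3 chk.py 3 && python3 steer.py '[[0,0,-0.002,0,0,0,0],[0,0,-0.004,0,0,0,0]]' >/dev/null && python3 chk.py 3
```

```text
[ 0.4577 -0.1028  0.0128] [ 0.4 -0.  -0.3]
[ 0.4585 -0.0988  0.0128] [0.6 0.9 0. ]
[ 0.4593 -0.0949  0.0128] [-0.   0.6 -0.9]
[ 0.46   -0.091   0.0128] [ 0.1 -0.7 -0.4]
[ 0.4608 -0.087   0.0128] [-0.3  0.  -0. ]
[ 0.4616 -0.0831  0.0128] [-0.1 -0.9 -0.4]
```

```bash

python3 steer.py '[[0,0,-0.001,0,0,0,0],[0,0,-0.002,0,0,0,0]]' >/dev/null; python3 chk.py 3 && python3 steer.py '[[0,0,-0.001,0,0,0,0],[0,0,-0.002,0,0,0,0]]' >/dev/null && python3 chk.py 3 && python3 steer.py '[[0,0,-0.001,0,0,0,0],[0,0,-0.002,0,0,0,0]]' >/dev/null && python3 chk.py 3 && python3 steer.py '[[0,0,-0.001,0,0,0,0],[0,0,-0.002,0,0,0,0]]' >/dev/null && python3 chk.py 3; python3 off.py
```

```text
[ 0.462  -0.0812  0.0128] [ 0.1 -0.7 -0.3]
[ 0.4624 -0.0793  0.0128] [ 0.4 -1.7  0.1]
[ 0.4623 -0.0777  0.0128] [-1.  -5.2 -0.2]
top few
side lo deg -25.46 b@a=.03 0.0582
side hi deg -7.17 b@a=.03 0.0917
side a range [0.0278 0.0522]
```

```bash

python3 steer.py '[[0,0,-0.001,0,0,0,0],[0,0,-0.001,0,0,0,0]]' >/dev/null; python3 chk.py 3
python3 steer.py '[[0,0,0.004,0,0,0,0],[0,0,0.02,0,0,0,0],[0,0,0.06,-0.01,0,0,0],[0,0,0.1,-0.05,0,0,0],[0,0,0.12,-0.1,0,0,0],[0,0,0.14,-0.1,0,0,0]]' | grep -E "wrist|tcp"
python3 t.py .4800 -.283 .12 -99.2 0
python3 - <<'E'
from bar import *
T=cap("top"); cv2.imwrite("pics/top6.png",cv2.resize(T["pixels"][180:290,140:400,::-1],None,fx=3,fy=3))
q=ff(cloud(cap("side")).reshape(-1,3)); q=q[np.isfinite(q).all(1)]
m=(q[:,0]>.055)&(q[:,0]<.12)&(q[:,1]>-.04)&(q[:,1]<.125)&(q[:,2]>.037)&(q[:,2]<.06); s=q[m]
e=np.array([(b+.01,np.percentile(s[(s[:,1]>=b)&(s[:,1]<b+.02),0],3)) for b in np.arange(.02,.1,.02)]); print("edge",e.round(4).tolist(),"z",np.median(s[:,2]))
E
python3 off.py
```

```text
[ 0.462  -0.0776  0.0128] [-1.  -6.5  1.1]
tcp_pos: [0.4564, -0.2189, 0.1163]
wrist_force: [0.6, -0.4, -0.1]
t 19.75 j [ -7.6  21.2 -18.1  -0.6 -59.7  86.8] p [ 0.4564 -0.2189  0.1163] yaw -11.07 zax [-0.154  0.03  -0.988] F [ 0.6 -0.4 -0.1] w 0.004 gf 0.0
shift [ 0.0344  0.0584 -0.0092] turn [ 6.98  7.16 87.93]
edge [[0.03, 0.0714], [0.05, 0.0728], [0.07, 0.0723], [0.09, 0.075]] z 0.04536796831261258
top few
side lo deg 8.13 b@a=.03 0.0518
side hi deg -1.87 b@a=.03 0.0903
side a range [0.0165 0.0527]
```

View pics/top6.png

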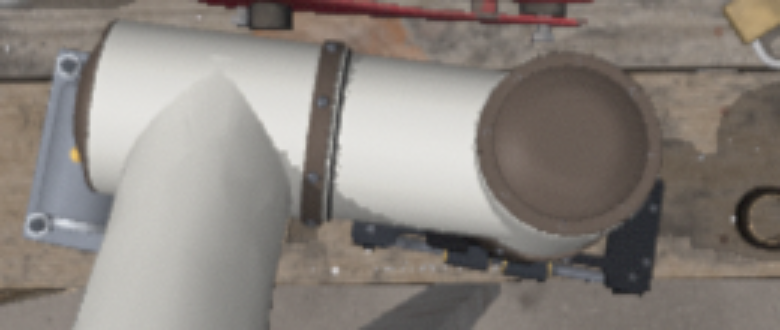

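The arm hides the scene in this view, but the side-camera depth shows the offcut in place (b about 45–91 mm) and the slab edge undisturbed by the push. The web contact was felt at about 6.5 N. Now I'll go back to the handle.

```bash

python3 steer.py '[[0.45,0.02,0.03,-0.02,0.5,1,8.5],[0.45,0.04,0.05,-0.02,1,2,17],[0.45,0.055,0.055,-0.02,2,3,25.5],[0.45,0.055,0.055,-0.02,3,4,34],[0.45,0.055,0.055,-0.02,4,5,42],[0.45,0.055,0.055,-0.02,5,6,50],[0.45,0.055,0.055,-0.02,5.5,6.5,58],[0.45,0.055,0.055,-0.02,6,7,66]]' | grep -E "wrist|tcp"
python3 t.py .5044 -.2818 .09 -99.2 0
```

```text
tcp_pos: [0.498, -0.2806, 0.1203]
wrist_force: [-0.2, 0.5, -0.4]
t 20.75 j [-13.8  23.  -13.6  -1.4 -54.7  27. ] p [ 0.498  -0.2806  0.1203] yaw -77.62 zax [-0.016  0.024 -1.   ] F [-0.2  0.5 -0.4] w 0.441 gf 0.0
shift [ 0.0034 -0.0063  0.0302] turn [ 0.91  1.4  21.58]
```

```bash

python3 steer.py '[[0.45,0.0034,-0.0063,0,0.9,1.4,8],[0.45,0.0034,-0.0063,0.01,0.9,1.4,16],[0.45,0.0034,-0.0063,0.03,0.9,1.4,21.6],[0.45,0.0034,-0.0063,0.03,0.9,1.4,21.6],[0.45,0.0034,-0.0063,0.03,0.9,1.4,21.6],[0.45,0.0034,-0.0063,0.03,0.9,1.4,21.6]]' | grep -E "wrist|tcp"
python3 t.py .5044 -.2818 .0205 -99.2 0
python3 barm.py -.0005 .002 .0185| awk 'NR%4==1'
```

```text
tcp_pos: [0.5054, -0.283, 0.0921]
wrist_force: [0.5, -0.6, -0.3]
t 21.35 j [-13.2  24.7 -16.    0.  -49.1   4.4] p [ 0.5054 -0.283   0.0921] yaw -98.82 zax [ 0.002 -0.001 -1.   ] F [ 0.5 -0.6 -0.3] w 0.448 gf 0.0
shift [-0.0011  0.0014  0.0716] turn [-0.15 -0.05  0.38]
-0.145 20 y [-0.009   0.0084] z 0.0348
-0.105 22 y [-0.008   0.0091] z 0.0347
-0.065 27 y [-0.0065  0.0112] z 0.0345
-0.025 30 y [-0.0066  0.0124] z 0.0343
0.015 38 y [-0.0061  0.0132] z 0.0344
0.055 24 y [-0.004  0.013] z 0.0326
```

```bash

python3 steer.py '[[0.45,-0.001,0.0014,0.03,0,0,0.4],[0.45,-0.001,0.0014,0.06,0,0,0.4],[0.45,-0.001,0.0014,0.071,0,0,0.4],[0.45,-0.001,0.0014,0.071,0,0,0.4],[0,-0.001,0.0014,0.071,0,0,0.4],[0,-0.001,0.0014,0.071,0,0,0.4],[0,-0.001,0.0014,0.071,0,0,0.4],[0,-0.001,0.0014,0.071,0,0,0.4]]' | grep -E "force|tcp"
python3 steer.py '[[0,0,0,0.003,0,0,0],[0,0,0,0.0055,0,0,0],[0,0,0,0.0055,0,0,0]]' | grep -E "force|tcp"
python3 barm.py -.0005 .002 .0185| awk 'NR%4==1'
python3 t.py .4795 -.279 .0155 -104.9 0
```

```text
tcp_pos: [0.504, -0.2823, 0.022]
wrist_force: [-1.1, 1.1, 2.7]
gripper_force: 29.9
tcp_pos: [0.5047, -0.2825, 0.0167]
wrist_force: [-0.9, 0.7, 6.3]
gripper_force: 30.0
-0.145 20 y [-0.0094  0.0079] z 0.0306
-0.105 21 y [-0.0083  0.0083] z 0.0318
-0.065 24 y [-0.0065  0.0113] z 0.0329
-0.025 29 y [-0.0057  0.012 ] z 0.0339
0.015 30 y [-0.0062  0.0136] z 0.0346
0.055 22 y [-0.0042  0.0131] z 0.0345
t 22.55 j [-13.2  30.3 -20.1   0.1 -39.3   3.8] p [ 0.5047 -0.2825  0.0168] yaw -99.23 zax [ 0.004 -0.002 -1.   ] F [-1.3  1.1  7.6] w 0.223 gf 30.0
shift [0.0006 0.0255 0.0012] turn [-0.25 -0.07  5.67]
```

```bash

python3 steer.py '[[0,0,0.005,0.0005,0,0,1.3],[0,0,0.01,0.0005,0,0,2.6],[0,0.0003,0.015,0.0005,0,0,3.9],[0,0.0006,0.02,0.0005,0,0,5],[0,0.0006,0.0265,0.0005,0,0,6],[0,0.0006,0.0265,0.0005,0,0,6],[0,0.0006,0.0265,0.0005,0,0,6]]' | grep -E "force|tcp"
python3 barm.py .021 -.001 .0185| awk 'NR%4==1'
cat > ped.py <<'E'
from bar import *
q=ff(cloud(cap("side")).reshape(-1,3)); q=q[np.isfinite(q).all(1)]
m=(q[:,0]>.055)&(q[:,0]<.12)&(q[:,1]>-.045)&(q[:,1]<.13)&(q[:,2]>.0345)&(q[:,2]<.06); s=q[m]
e=np.array([(b+.005,np.percentile(s[(s[:,1]>=b)&(s[:,1]<b+.01),0],4)) for b in np.arange(.03,.105,.01)]); c=np.polyfit(*e.T,1)
print("edge a@.045 %.4f deg %.2f"%(np.polyval(c,.045),np.degrees(c[0])),"b",np.percentile(s[:,1],[1,99]).round(4),"z",np.median(s[:,2]).round(4))
E
python3 ped.py
python3 t.py
```

```text
tcp_pos: [0.4805, -0.2781, 0.0169]
wrist_force: [1.9, 5.9, 6.6]
gripper_force: 29.9
-0.145 24 y [0.0105 0.0338] z 0.0309
-0.105 26 y [0.0067 0.0245] z 0.0319
-0.065 27 y [0.0026 0.0207] z 0.0324
-0.025 30 y [-0.0021  0.0168] z 0.0338
0.015 33 y [-0.0057  0.013 ] z 0.0349
0.055 31 y [-0.0089  0.0086] z 0.0344
edge a@.045 0.0724 deg 2.73 b [-0.0335  0.1149] z 0.0475
t 23.35 j [-13.3  28.6 -23.6  -0.  -37.3  -1.9] p [ 0.4806 -0.2781  0.0168] yaw -105.28 zax [ 0.009 -0.002 -1.   ] F [2.  5.1 6.9] w 0.227 gf 29.9
```

```bash
cat > ped2.py <<'E'
from bar import *
import sys
def rep(n,P,zl=.0275):
    q=ff(P.reshape(-1,3)); q=q[np.isfinite(q).all(1)]
    s=q[(q[:,0]>.062)&(q[:,0]<.23)&(q[:,1]>-.045)&(q[:,1]<.13)&(q[:,2]>zl)&(q[:,2]<.056)]
    e=np.array([(b+.005,np.percentile(s[(s[:,1]>=b)&(s[:,1]<b+.01),0],3)) for b in np.arange(.02,.105,.01)]); c=np.polyfit(*e.T,1)
    out=[]
    for p in(3,97):
        y=np.array([(a+.005,np.percentile(s[(s[:,0]>=a)&(s[:,0]<a+.01),1],p)) for a in np.arange(.08,.12,.01)]); k=np.polyfit(*y.T,1); out+=[round(np.polyval(k,.1),4),round(np.degrees(k[0]),1)]
    print(n,"edge a@.045 %.4f deg %.2f"%(np.polyval(c,.045),np.degrees(c[0])),"b sides",out,"zmed",np.median(s[s[:,0]<.1][:,2]).round(4))
if len(sys.argv)>1:
    for n in("side0","top0"): rep(n,np.load(n+".npy"),.0255)
for n in("side","top"):
    try: rep(n,cloud(cap(n)))
    except Exception as ex: print(n,"blocked")
E
python3 ped2.py 1
```

```text
side0 edge a@.045 0.1847 deg -88.53 b sides [np.float64(-0.0322), np.float64(0.0), np.float64(0.115), np.float64(0.0)] zmed 0.0326
top0 edge a@.045 0.0686 deg 0.96 b sides [np.float64(-0.0272), np.float64(1.4), np.float64(0.1131), np.float64(-1.3)] zmed 0.0322
side edge a@.045 0.0750 deg 1.57 b sides [np.float64(-0.0329), np.float64(-1.4), np.float64(0.114), np.float64(0.3)] zmed 0.0481
top edge a@.045 0.0756 deg -6.37 b sides [np.float64(-0.0278), np.float64(0.9), np.float64(0.1122), np.float64(-0.4)] zmed 0.0471
```

```bash

python3 steer.py '[[0,0,0,-0.004,0,0,0],[0,0,0,-0.009,0,0,0],[0,0,0,-0.014,0,2,0],[0,-0.0005,0,-0.018,0,3,0],[0,-0.001,0,-0.022,0,4,0],[0,-0.001,0,-0.022,0,4,0]]' | grep -E "force|tcp"
python3 t.py
python3 barm.py .021 -.001 .0185| awk 'NR%4==1'; python3 ped2.py
```

```text
tcp_pos: [0.4785, -0.2774, 0.0377]
wrist_force: [0.6, -0.6, 1.6]
gripper_force: 30.0
t 24.05 j [-11.1  26.4 -26.    6.6 -37.8  -9.5] p [ 0.4785 -0.2774  0.0377] yaw -105.3 zax [-0.014 -0.069 -0.998] F [ 0.6 -0.6  1.6] w 0.224 gf 30.0
-0.145 47 y [0.0117 0.031 ] z 0.0504
-0.105 28 y [0.0086 0.0263] z 0.0435
-0.065 28 y [0.0041 0.0209] z 0.0406
-0.025 35 y [-0.0008  0.0171] z 0.037
0.015 37 y [-0.0055  0.0121] z 0.034
0.055 26 y [-0.01    0.0067] z 0.029
side edge a@.045 0.1851 deg -97.66 b sides [np.float64(-0.0341), np.float64(0.2), np.float64(0.113), np.float64(0.7)] zmed 0.04
top edge a@.045 0.1132 deg -18.17 b sides [np.float64(-0.0314), np.float64(7.5), np.float64(0.1131), np.float64(-3.9)] zmed 0.0396
```

```bash

python3 steer.py '[[0.45,0,0,0,0,0,0],[0.45,0,0,0,0,0,0],[0.45,0,0,-0.02,0,0,0],[0.45,0,0,-0.05,0,0,0],[0.45,-0.03,0,-0.06,0,0,0],[0.45,-0.07,0,-0.06,0,0.5,0],[0.45,-0.089,0,-0.06,0,0.5,0],[0.45,-0.089,0,-0.06,0,0.5,0]]' | grep -E "force|tcp"
python3 t.py .5014 -.1904 .030 -105.3 5
python3 barm.py .021 -.001 .0185| awk 'NR%3==1'
```

```text
tcp_pos: [0.5025, -0.186, 0.0899]
wrist_force: [0.4, -0.1, 0.2]
gripper_force: 0.0
t 25.0 j [ -0.4  21.2 -24.8   6.2 -45.2 -19.2] p [ 0.5025 -0.186   0.0899] yaw -105.18 zax [-0.019 -0.076 -0.997] F [ 0.4 -0.1  0.2] w 0.446 gf 0.0
shift [-0.0002 -0.      0.0601] turn [-0.08  0.48  0.12]
-0.145 22 y [0.0119 0.0285] z 0.0479
-0.115 28 y [0.009  0.0273] z 0.0448
-0.085 31 y [0.0047 0.0238] z 0.0427
-0.055 32 y [0.0015 0.0199] z 0.0396
-0.025 32 y [-0.0013  0.017 ] z 0.037
0.005 35 y [-0.0047  0.014 ] z 0.0352
0.035 36 y [-0.0081  0.0104] z 0.0317
```

```bash

python3 steer.py '[[0.45,0,0,0.025,0,0,0],[0.45,0,0,0.05,0,0,0],[0.45,0,0,0.06,0,0,0],[0.45,0,0,0.06,0,0,0],[0,0,0,0.06,0,0,0],[0,0,0,0.06,0,0,0],[0,0,0,0.06,0,0,0],[0,0,0,0.06,0,0,0]]' | grep -E "force|tcp"
python3 t.py
```

```text
tcp_pos: [0.5015, -0.1924, 0.0313]
wrist_force: [0.1, 0.2, 1.3]
gripper_force: 30.0
t 25.85 j [ -1.2  26.1 -28.4   7.4 -36.7 -20.2] p [ 0.5015 -0.1924  0.0313] yaw -105.34 zax [-0.017 -0.077 -0.997] F [0.1 0.2 1.3] w 0.231 gf 30.0
```

```bash

python3 steer.py '[[0,0.008,0,0,0,0,0],[0,0.02,0,0,0,0,0],[0,0.035,0,0,0,0,0],[0,0.05,0,0,0,0,0],[0,0.055,0,-0.02,0,0,0],[0,0.055,0,-0.07,0,0,0],[0,0.055,0,-0.12,0,0,0],[0,0.055,0,-0.17,0,0,0]]' | grep -E "force|tcp"
python3 t.py .50 -.27 .20 -170 0; python3 ped2.py
```

```text
tcp_pos: [0.4882, -0.2328, 0.2053]
wrist_force: [1.8, -1.4, -4.5]
gripper_force: 30.0
t 26.65 j [ -5.7  14.3 -15.4   5.1 -61.1 -12.2] p [ 0.4882 -0.2328  0.2053] yaw -105.43 zax [-0.022 -0.076 -0.997] F [ 1.8 -1.4 -4.5] w 0.225 gf 30.0
shift [ 0.0322 -0.0213  0.0079] turn [-2.52 -4.06 64.54]
side edge a@.045 0.1852 deg -97.44 b sides [np.float64(-0.034), np.float64(-0.8), np.float64(0.1129), np.float64(0.4)] zmed 0.0398
top blocked
```

```bash

python3 steer.py '[[0,0.01,-0.005,0,0,-1,8.5],[0,0.02,-0.01,0,-0.5,-2,17],[0,0.032,-0.02,0,-1,-3,25.5],[0,0.032,-0.02,0,-1.5,-4,34],[0,0.032,-0.02,0,-2,-4,42],[0,0.032,-0.02,0,-2.5,-4,50],[0,0.032,-0.02,0,-2.5,-4,57],[0,0.032,-0.02,0,-2.5,-4,64]]' | grep -E "force|tcp"
python3 t.py .545 -.355 .10 168.2 0
```

```text
tcp_pos: [0.4988, -0.2686, 0.2048]
wrist_force: [-1.0, 0.1, -3.9]
gripper_force: 30.0
t 27.55 j [-11.9  17.2  -9.4   0.  -63.5 -67.9] p [ 0.4988 -0.2686  0.2048] yaw -169.76 zax [-0.002  0.    -1.   ] F [-1.   0.1 -3.9] w 0.222 gf 30.0
shift [-0.0303 -0.0933  0.1047] turn [ 1.000e-02 -1.300e-01  2.204e+01]
```

```bash

python3 steer.py '[[0,-0.012,-0.04,0,0,0,8],[0,-0.024,-0.08,0,0,0,16],[0,-0.03,-0.094,0,0,0,22],[0,-0.03,-0.094,0.03,0,0,22],[0,-0.03,-0.094,0.07,0,0,22],[0,-0.03,-0.094,0.11,0,0,22],[0,-0.03,-0.094,0.14,0,0,22],[0,-0.03,-0.094,0.14,0,0,22]]' | grep -E "force|tcp"
python3 t.py .545 -.355 .004 168.2 0
```

```text
tcp_pos: [0.5419, -0.3537, 0.0596]
wrist_force: [-0.8, 0.6, -4.0]
gripper_force: 30.0
t 28.35 j [-18.9  32.9  -6.7  -0.1 -51.2 -82.6] p [ 0.5419 -0.3537  0.0596] yaw 168.47 zax [-0.013  0.006 -1.   ] F [-0.8  0.6 -4. ] w 0.226 gf 30.0
shift [-0.0041 -0.0008  0.0556] turn [ 0.17 -0.78  0.27]
```

```bash
python3 - <<'E'
from h import *
q=cloud(cap("side")).reshape(-1,3); q=q[np.isfinite(q).all(1)]
c=np.array([.545,-.355]); w=np.array([.979,-.204]); n=np.array([.204,.979])
t=(q[:,:2]-c)@w; s=(q[:,:2]-c)@n
for a in np.arange(-.12,.2,.03):
    m=(t>=a)&(t<a+.03)&(abs(s)<.02)&(q[:,2]>.008)&(q[:,2]<.14)
    if m.sum()>4: print(round(a+.015,3),m.sum(),np.median(s[m]).round(4),np.median(q[m,2]).round(4))
E
```

```text
-0.105 52 0.0076 0.0749
-0.075 93 0.0073 0.0738
-0.045 96 0.0077 0.0729
-0.015 78 0.0116 0.0715
0.015 64 0.0099 0.0703
0.045 75 0.0089 0.0686
0.075 65 0.0078 0.0685
0.165 6 0.0059 0.0589
0.195 15 0.0069 0.0574
```

```bash

python3 steer.py '[[0,0,0,0.025,0,0,0],[0,0,0,0.048,0,0,0],[0,0,0,0.055,0,0,0],[0,0,0,0.055,0,0,0],[0,0,0,0.055,0,0,0]]' | grep -E "force|tcp"
python3 t.py .545 -.355 .002 168.2 0
```

```text
tcp_pos: [0.5491, -0.3562, 0.014]
wrist_force: [-0.4, -0.8, -3.7]
gripper_force: 30.0
t 28.9 j [-18.8  36.1  -8.6   0.1 -45.  -82.6] p [ 0.5491 -0.3562  0.014 ] yaw 168.65 zax [ 0.005 -0.003 -1.   ] F [-0.4 -0.8 -3.7] w 0.224 gf 30.0
shift [0.0043 0.0004 0.012 ] turn [-0.12  0.3   0.45]
```

```bash

python3 steer.py '[[0,0,0,0.006,0,0,0],[0,0,0,0.0105,0,0,0],[0,0,0,0.0105,0,0,0],[0.45,0,0,0.0105,0,0,0],[0.45,0,0,0.0105,0,0,0],[0.45,0,0,0.0105,0,0,0],[0.45,0,0,-0.03,0,0,0],[0.45,0,0,-0.08,0,0,0]]' | grep -E "force|tcp"
python3 steer.py '[[0.45,0.02,0.03,-0.05,0,0,0],[0.45,0.03,0.0,-0.1,0,0,0],[0.45,0.05,-0.04,-0.15,0,0,0],[0.45,0.06,-0.09,-0.2,0,0,0],[0.45,0.06,-0.13,-0.2,0,0,0],[0.45,0.06,-0.17,-0.2,0,0,0],[0.45,0.06,-0.2,-0.2,0,0,0],[0.45,0.06,-0.2,-0.2,0,0,0]]' | grep -E "force|tcp"
python3 ped2.py
python3 - <<'E'
from bar import *
c=cap("top"); cv2.imwrite("pics/top9.png",c["pixels"][...,::-1])
s=cap("side"); cv2.imwrite("pics/side9.png",s["pixels"][...,::-1])
a=cv2.resize(c["pixels"][100:290,130:430,::-1],None,fx=1.6,fy=1.6); b=cv2.resize(s["pixels"][100:340,180:400,::-1],None,fx=1.2667,fy=1.2667)
b=cv2.resize(b,(279,304)); cv2.imwrite("pics/fin.png",np.hstack([a,b]))
E
```

```text
tcp_pos: [0.5461, -0.3547, 0.0907]
wrist_force: [1.7, 0.1, 0.2]
gripper_force: 0.0
tcp_pos: [0.4468, -0.5441, 0.292]
wrist_force: [1.1, 0.9, -0.2]
gripper_force: 0.0
side edge a@.045 0.1851 deg -97.83 b sides [np.float64(-0.0339), np.float64(-0.2), np.float64(0.1129), np.float64(0.6)] zmed 0.0398
top edge a@.045 0.0689 deg 0.35 b sides [np.float64(-0.0287), np.float64(-0.2), np.float64(0.1111), np.float64(2.3)] zmed 0.0394
```

View pics/fin.png

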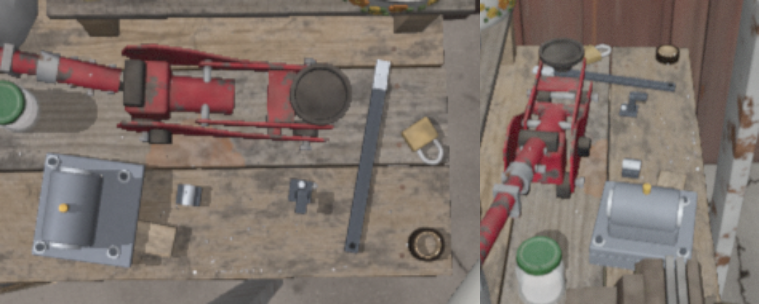

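The final view shows the bar flat on the bench at its old place, the slab level with the offcut under its front edge, and the bystanders untouched. Last check before handing in: level and offcut seating.

```bash
python3 - <<'E'
from bar import *
for n in("top","side"):
    q=ff(cloud(cap(n)).reshape(-1,3)); q=q[np.isfinite(q).all(1)]
    o=q[(q[:,0]>0)&(q[:,0]<.066)&(q[:,1]>.035)&(q[:,1]<.105)&(q[:,2]>.015)&(q[:,2]<.030)]
    print(n,"offcut a",np.percentile(o[:,0],[1,99]).round(4),"b",np.percentile(o[:,1],[2,98]).round(4),cv2.minAreaRect((o[:,:2]*1000).astype(np.float32))[1:],"z",np.median(o[:,2]).round(4))
    s=q[(q[:,0]>.073)&(q[:,0]<.21)&(q[:,1]>-.026)&(q[:,1]<.108)&(q[:,2]>.03)&(q[:,2]<.046)]
    c=np.linalg.lstsq(np.c_[s[:,:2],np.ones(len(s))],s[:,2],rcond=None)[0]; print("slab tilt",c.round(4),len(s))
print(telemetry.sense()["time_s"],np.round(telemetry.sense()["wrist_force"],1))
E
```

```text
top offcut a [0.0121 0.0653] b [0.0491 0.0924] ((44.60999298095703, 54.654273986816406), 86.92472076416016) z 0.0229
slab tilt [ 0.004  -0.0007  0.0391] 1791
side offcut a [0.015  0.0539] b [0.0481 0.0913] ((44.20967102050781, 41.70270919799805), 85.54473876953125) z 0.0235
slab tilt [0.0044 0.0014 0.0394] 1136
30.8 [ 0.3 -0.1 -0.4]
```

```bash
python3 -c "
from station import r, eyes, job, telemetry
print(job.finish_job())"
```

```text
the job is handed in; nothing more can be done
None
```

I handed the job in at about 31 s: the pedestal stands level on the offcut within about 2 mm of where it started, I felt the offcut butt the web at about 6.5 N, and the bar lies flat and clear; while parking, the bar turned the pedestal about 2°, but unhooking turned it back, and I did not re-check the offcut against the web after that.

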